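# Dead-weight check of a lock nut

### The arm

A 6-joint arm with a two-finger parallel gripper is mounted at the origin on a cart in front of the work surface, level with it; the furniture and walls round the work are solid. World frame = base frame: x ahead of the robot, y to its left, z up, the work surface at z = 0. Lengths are in m, angles in rad, forces in N, time in s.
With the tool pointing down it reaches from about 0.35 to 1 m from the base axis. Payload 7.1 kg.
Tool frame: the origin (TCP) lies midway between the tips of the shut fingers; the grasp point (between the pads) lies 19 mm behind it; y points along the fingers, z is the direction in which the jaws open and shut, and the axes are right-handed (so a half turn about y gives the same grasp; the last joint's range is limited). The gripper opens to 85 mm and grips with 20 to 120 N. Pads are 22 mm wide; open, the fingers measure 114 mm over their backs; the gripper's body (76 mm by 85 mm) begins 54 mm behind the grasp point. The pads swing forward as they close: fully open they stand 13 mm farther back than shut.
Start: joints at [1.098, 0.423, 1.63, -0, 1.089, -0.019], TCP at [0.274, 0.562, 0.231] pointing down, gripper open.
Joint ranges: [-3, 3], [-0.9, 2.11], [0.09, 2.58], [-1.31, 4.45], [0.11, 2.69], [-2.54, 2.54]. Speed limits (rad/s): [2.39, 2.39, 3.01, 3.14, 3.14, 3.14].

### API

Orientations are given as a unit quaternion [w, x, y, z].
In Python, from rig import telemetry, viewer, order gives the robot as it stands. The module is installed in compiled form; this text tells all that it offers.
- The arm moves only by the tool jog_arm, never from a script. Its argument "motion" is a list of rows, each a list of 7 numbers: the shift along the tool's x, y, z in cm, then the turn, a rotation vector about the tool's x, y, z in degrees, then the opening, from 0 (shut) to 1 (fully open). A call has 1 to 12 rows; each row shifts and turns the pose as measured when the row begins, along the tool's axes as they then stand; what a row does not reach is not made up. A row lasts 1/8 s, in which the tool goes at most 62.5 mm and 10.7 degrees, less where a joint would pass 70% of its speed; a pose out of reach is approached as far as the arm can. A call is refused whole if a number of a shift passes 6.25 or a number of a turn 10.7, either way. A call with a gripper value outside its range is refused whole. The fingers move at their own pace and stop on an object; the grip force is fixed at half the most. Time passes only in rows, so rows that do not move let the fingers close. It gives the time, the measured TCP pose, the force and the opening at its end, in the units of the state.
- telemetry.get_state(): the state, without advancing time (a new reading comes with each control period).
- viewer.get_image(name): name is "side" or "top"; returns the picture (420x560x3 uint8, red, green, blue); there is no depth.
- viewer.get_calibration(name): a dict with "camera_matrix" (3x3 intrinsics, pixels), "R" (3x3) and "t" (3): a world point X has camera coordinates R X + t. Camera axes: x right, y down, z forward; pixel columns grow to the right and rows downward; lengths in m; the calibration is good to about 2 mm. A picture is of the moment at which its call begins. get_calibration takes no time and is no camera call.
- order.sign_off(): hands the job in, once; it reports no verdict.
The state is a dict: "clock": time; "qpos": joint angles; "dq": joint speeds; "tau": joint torques, N m; "tool_pos": TCP position; "tcp_rot": TCP orientation; "contact_force": force on the tool from outside, world axes, zero at the start; "moment": the same for the moment, N m; "finger_gap": finger opening in m.
Only numpy, scipy, OpenCV 4.12 (cv2) and the standard library are available. Lean on these libraries where they do the work, as an engineer would, in place of code of your own. Each camera call takes 0.05 s, during which the arm holds its last target.

### The job

Check the lock nut on the bracket with the dead weight: hang the bigger of the two steel saddle weights over the shank of the spanner that is on the nut, in the outer half of the shank towards its free jaw, and let go of it. Then reach down into the narrow gap behind the bracket's front plate, grip the hidden bolt head firmly across its flats and turn it until the loaded spanner has come up off its stop and is level. Finish still gripping the bolt head, holding it from turning so that the spanner with the weight on it stays level, and touching neither spanner nor weight; leave the small weight, the loose collar and the marker where they are.

Things in the scene. Friction and masses are not known exactly. Their poses are not given: they have to be found in the camera images.
- bracket: Fixed grey bracket; origin on the bench under the middle of the bolt head. x from nut to head, y left seen from the nut side, z up. Base plate 120 x 175 x 12 mm. Front plate at x -30 to -22 mm, 72 mm wide, round top at 156 mm. Back plate at x 24 to 32 mm, 110 mm wide, top at 151 mm. Between them a 46 mm gap, open above and at both sides. Stop post under the spanner at y -75 mm, tip at 92 mm.
- bolt_axis (a point): Fixed point of the bracket in the middle of the bolt head, on the bolt's axis, 120 mm above the bench and midway in the gap; same axes as the bracket. The bolt lies along x. To lift the spanner, the hand that grips the head turns about this axis so that its top leans to the bracket's +y.
- bolt (a joint): Angle (rad) of bolt, head, lock nut and spanner, which turn as one: -0.28 = spanner resting on its stop, free end low (start); 0 = level; positive = free end higher; limit 0.5. The bolt turns easily in the bracket; the loaded spanner pulls it back to the stop with about 0.37 N m.
- bolt_head: Dark hexagon bolt head in the gap, 30 mm across flats, 12 mm thick along x, 16 mm from the front plate (round sleeve of 28 mm diameter between) and 18 mm from the back plate. Origin at its middle, x along the bolt. One pair of flats faces its own +-y; these are upright, facing the bracket's +-y, while the spanner rests on its stop.
- spanner: Open-ended spanner, 6 mm thick, on edge in front of the front plate, mid-thickness at bracket x -38 mm, reaching 218 mm from the bolt axis to the bracket's -y (right). Shank 13 mm high as far as 180 mm from the axis, then the free jaw, 30 mm high. Origin at mid-length, 104 mm from the axis; y towards the free jaw; z through the thickness (0 to 6 mm); x across the shank.
- hang (a point): Point on the upper edge of the spanner's shank, mid-thickness, 159 mm from the bolt axis (21 mm short of the free jaw): a good place for the middle of the weight. Moves with the spanner.
- big_weight_centre (a point): Middle of the bigger saddle weight: steel inverted U, 34 mm across the legs (its x), 24 mm along its y, 50 mm high, about 0.17 kg, standing on its legs on the bench. Slot between the legs 20 mm wide and 38 mm deep, open below and at both y ends. This point is 25 mm above the feet, 13 mm below the slot's top. Grip it across the legs, along its x.
- big_weight: The bigger saddle weight itself; origin at the middle of its underside, axes as for its centre.
- small_weight_centre (a point): Middle of the smaller saddle weight, not used: same shape, 34 x 18 x 32 mm high, standing on the bench.
- collar: Loose grey flanged collar, 60 mm across, 22 mm high, on the bench; origin at the middle of its underside. To be left alone.
- marker: Loose white marker pen with a blue cap, 136 mm long, 16 mm thick, lying on the bench. To be left alone.
Not all that is in view belongs to the job. What is shaped like the big_weight but blue is not meant.

How it is judged:
On the way, in this order (a step that is already met when the one before it is completed fails the run):
1. the bigger weight hangs on the outer half of the spanner's shank, let go (contact force between big_weight and spanner above 0.8 N and contact force between big_weight and the arm below 0.1 N and contact force between big_weight and the fingers below 0.1 N and y of big_weight_centre in the frame of spanner between 0 and 0.09 m and angle between big_weight's own z axis and vertical below 0.5 rad), for 0.2 s.
2. the bolt head is gripped and the loaded spanner has been turned up to level (contact force between the fingers and bolt_head above 3 N and value of joint bolt above -0.1 rad), for 0.2 s.
At the end, for the whole second after the job is handed in: Bolt head gripped with over 3 N; spanner at rest within 0.1 rad of level; big weight hanging still on the shank 104 to 194 mm from the bolt axis, within 0.35 rad of upright, its middle over 80 mm up; robot touches neither weight nor spanner (all of step 2 and value of joint bolt below 0.1 rad and velocity of joint bolt between -0.1 and 0.1 rad/s and contact force between each of the arm, the fingers and spanner below 0.3 N and contact force between big_weight and spanner above 0.8 N and contact force between big_weight and the arm below 0.1 N and contact force between big_weight and the fingers below 0.1 N and y of big_weight_centre in the frame of spanner between 0 and 0.09 m and angle between big_weight's own z axis and vertical below 0.35 rad and height (world z) of big_weight_centre above 0.08 m and linear speed of big_weight below 0.05 m/s); the arm keeps its last pose, push and grip.
It fails at once if the small weight is moved by more than 30 mm (distance of small_weight_centre from where it was at the start of the episode above 0.03 m).
It fails at once if the collar is moved by more than 30 mm (distance of collar from where it was at the start of the episode above 0.03 m).
It fails at once if the marker is moved by more than 30 mm (distance of marker from where it was at the start of the episode above 0.03 m).
It also fails if it takes over 51 s, if anything falls off the work surface, if the arm or the gripper's body presses on something with over 40 N, if the wrist force passes 120 N, or if a joint passes its speed limit or range.

## Working session

There is one attempt and no reset: what is moved stays moved. The work goes in short steps, Python scripts to look and compute and a tool call to move; the robot and the scene stay as the last step left them, time stands still between calls to the robot, and variables do not carry over. Pictures are saved under pics/ and viewed, and the job is handed in when it is done.

Besides the shell and the picture viewer there is one more tool, called after ">>>" as name(argument=value, ...) on one line, values as JSON. jog_arm: Moves the arm, as the interface text tells. Its arguments: {"type":"object","properties":{"motion":{"type":"array","items":{"type":"array","items":{"type":"number"}}}},"required":["motion"]}

```bash
mkdir -p pics; cat > h.py <<'E'
import numpy as np, cv2
from rig import telemetry, viewer, order
def snap(n,f):
    im=np.array(viewer.get_image(n)); cv2.imwrite('pics/'+f,cv2.cvtColor(im,cv2.COLOR_RGB2BGR)); return im
def cal(n):
    c=viewer.get_calibration(n); return np.array(c['camera_matrix']),np.array(c['R']),np.array(c['t']).ravel()
def ray(n,u,v):
    K,R,t=cal(n); return -R.T@t, R.T@np.linalg.solve(K,[u,v,1.0])
def plane(n,u,v,z):
    o,d=ray(n,u,v); return o+d*(z-o[2])/d[2]
def proj(n,X):
    K,R,t=cal(n); p=K@(R@np.array(X)+t); return p[:2]/p[2]
def tri(a,b):
    # a,b=(name,u,v)
    o1,d1=ray(*a);o2,d2=ray(*b);d1=d1/np.linalg.norm(d1);d2=d2/np.linalg.norm(d2)
    s=np.linalg.lstsq(np.c_[d1,-d2],o2-o1,rcond=None)[0]
    p=o1+d1*s[0];q=o2+d2*s[1];return (p+q)/2,np.linalg.norm(p-q)
E
python3 - <<'E'
from h import *
np.set_printoptions(precision=4,suppress=True)
snap('side','s0.png');snap('top','t0.png')
print(telemetry.get_state())
for n in('side','top'):
    K,R,t=cal(n);print(n,K,R,-R.T@t)
E
```

```text
{'clock': 0.1, 'qpos': array([ 1.098 ,  0.4238,  1.6306,  0.    ,  1.0886, -0.019 ]), 'dq': array([-0.0011, -0.0021, -0.0021, -0.0006,  0.0007,  0.002 ]), 'tau': array([  0.0002, -55.8428, -28.2446,  -0.    ,   0.003 ,   0.    ]), 'tool_pos': array([0.2737, 0.5613, 0.2306]), 'tcp_rot': array([-0.6885,  0.6895, -0.1592,  0.1589]), 'contact_force': array([0.4011, 0.5302, 0.7241]), 'moment': array([-0.0539,  0.0463,  0.0074]), 'finger_gap': 0.08554209500183184}
side [[427.8339   0.     278.1499]
 [  0.     427.8339 212.8693]
 [  0.       0.       1.    ]] [[ 0.9548 -0.2971 -0.009 ]
 [-0.1751 -0.5376 -0.8248]
 [ 0.2402  0.7892 -0.5653]] [ 0.2676 -0.7971  0.6169]
top [[480.388    0.     285.6723]
 [  0.     480.388  205.5586]
 [  0.       0.       1.    ]] [[ 0.0161 -0.9998  0.0134]
 [-0.991  -0.0177 -0.1329]
 [ 0.1331 -0.0111 -0.991 ]] [ 0.3239 -0.0396  1.2571]
```

View pics/s0.png

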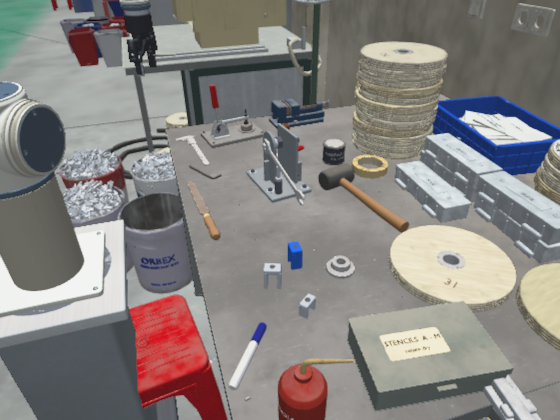

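View pics/t0.png

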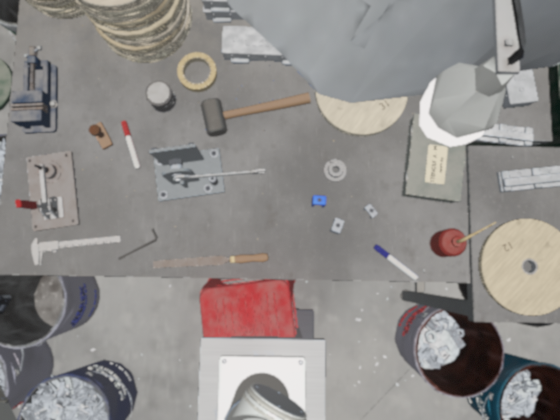

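```bash
python3 - <<'E'
import cv2
s=cv2.imread('pics/s0.png');t=cv2.imread('pics/t0.png')
cv2.imwrite('pics/s0b.png',cv2.resize(s[110:220,230:330],None,fx=5.4,fy=5.4,interpolation=cv2.INTER_CUBIC))
cv2.imwrite('pics/s0w.png',cv2.resize(s[230:330,250:370],None,fx=6,fy=6,interpolation=cv2.INTER_CUBIC))
cv2.imwrite('pics/t0b.png',cv2.resize(t[135:210,145:275],None,fx=6,fy=6,interpolation=cv2.INTER_CUBIC))
cv2.imwrite('pics/t0w.png',cv2.resize(t[150:250,300:400],None,fx=6,fy=6,interpolation=cv2.INTER_CUBIC))
E
```

```text
(no output)
```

View pics/s0b.png

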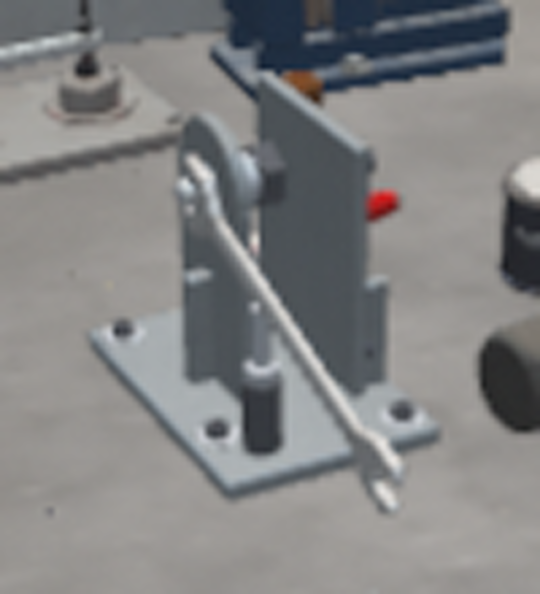

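View pics/s0w.png

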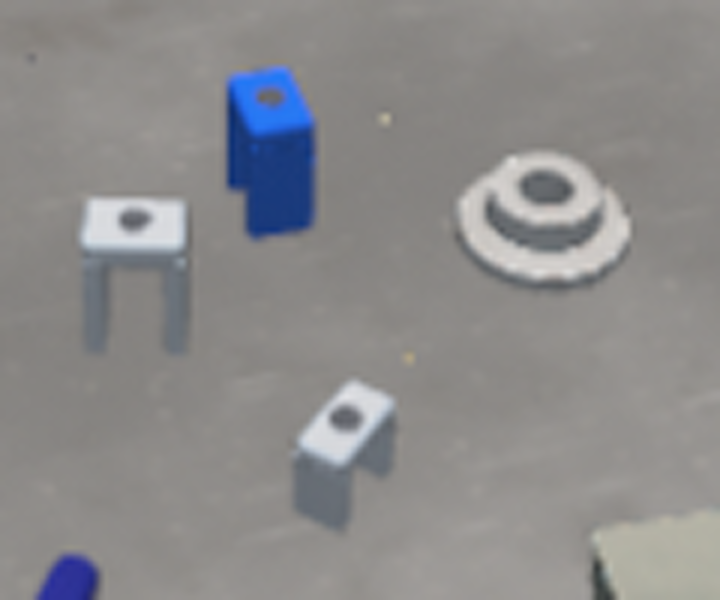

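View pics/t0b.png

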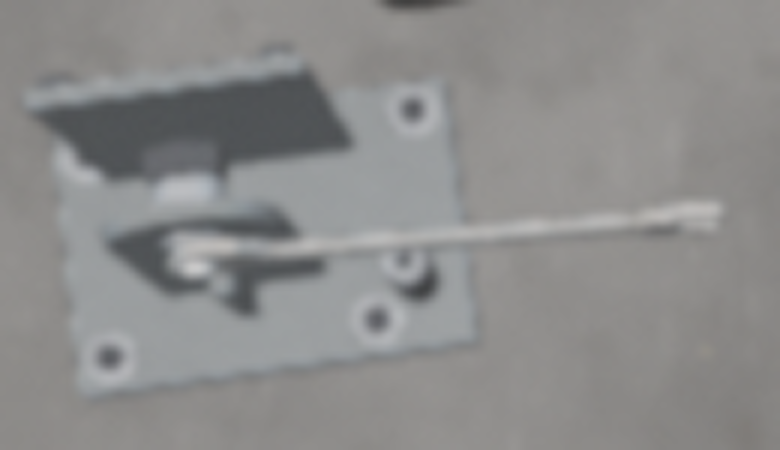

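View pics/t0w.png

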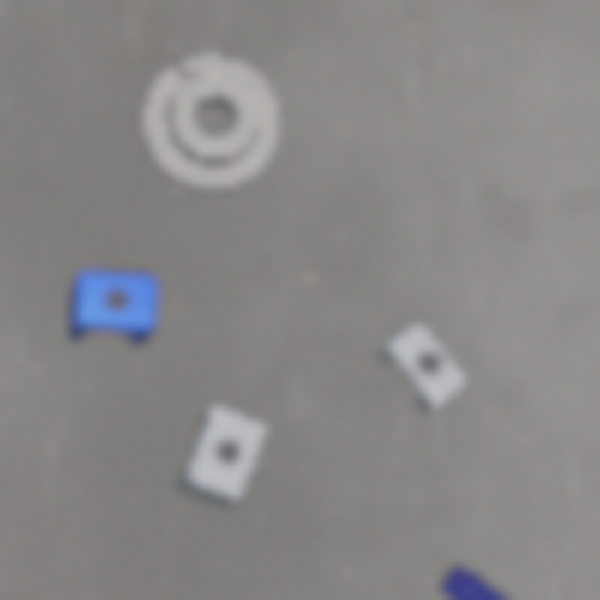

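```bash
cat > m1.py <<'E'
from h import *
np.set_printoptions(precision=4,suppress=True)
def T(x,y): return ((x+.5)/6+145-.5,(y+.5)/6+135-.5)
def S(x,y): return ((x+.5)/5.4+230-.5,(y+.5)/5.4+110-.5)
c={k:plane('top',*T(*p),.012) for k,p in dict(BL=(82,395),BR=(478,343),TR=(449,83)).items()}
for k in c: print(k,c[k])
d=c['BL']-c['BR'];print('y dir yaw',np.degrees(np.arctan2(d[1],d[0]))-90,np.linalg.norm(d))
d=c['TR']-c['BR'];print('x dir yaw',np.degrees(np.arctan2(d[1],d[0])),np.linalg.norm(d))
cs={k:plane('side',*S(*p),.012) for k,p in dict(BL=(90,335),BR=(232,490),TR=(440,432)).items()}
for k in cs: print(k,cs[k])
d=cs['BL']-cs['BR'];print('y dir yaw',np.degrees(np.arctan2(d[1],d[0]))-90,np.linalg.norm(d))
d=cs['TR']-cs['BR'];print('x dir yaw',np.degrees(np.arctan2(d[1],d[0])),np.linalg.norm(d))
# spanner tip end
print('jaw',tri(('top',*T(715,215)),('side',*S(390,480))))
# weights
from cv2 import minAreaRect,boxPoints
for n,f,boxes in (('top','t0.png',{'big':(327,213,348,238),'small':(362,200,382,222)}),('side','s0.png',{'big':(258,258,288,295),'small':(296,290,320,322)})):
    im=cv2.imread('pics/'+f)
    hsv=cv2.cvtColor(im,cv2.COLOR_BGR2HSV)
    for k,(a,b,e,g) in boxes.items():
        sub=cv2.resize(im[b:g,a:e],None,fx=8,fy=8,interpolation=cv2.INTER_CUBIC)
        gr=cv2.cvtColor(sub,cv2.COLOR_BGR2GRAY)
        m=(gr>165).astype(np.uint8)
        cn,_=cv2.findContours(m,cv2.RETR_EXTERNAL,cv2.CHAIN_APPROX_NONE)
        q=max(cn,key=cv2.contourArea)
        r=minAreaRect(q);bp=(boxPoints(r)+.5)/8-.5+[a,b]
        z=.05 if k=='big' else .032
        P=np.array([plane(n,*p,z) for p in bp])
        e1=P[1]-P[0];e2=P[2]-P[1]
        if n=='side':
            M=cv2.moments(q); ctr=((M['m10']/M['m00']+.5)/8-.5+a,(M['m01']/M['m00']+.5)/8-.5+b)
            print(n,k,plane(n,*ctr,z)); continue
        print(n,k,P.mean(0),np.linalg.norm(e1),np.degrees(np.arctan2(e1[1],e1[0])),np.linalg.norm(e2),np.degrees(np.arctan2(e2[1],e2[0])))
E
python3 m1.py
```

```text
BL [0.4987 0.2792 0.012 ]
BR [0.5247 0.108  0.012 ]
TR [0.6409 0.1246 0.012 ]
y dir yaw 8.648949367213149 0.17313606988436572
x dir yaw 8.155192535397022 0.11732430536050699
BL [0.4994 0.2791 0.012 ]
BR [0.528  0.1072 0.012 ]
TR [0.6428 0.1263 0.012 ]
y dir yaw 9.423285926253172 0.17429063935784744
x dir yaw 9.464028303143255 0.11640871962117512
jaw (array([0.5707, 0.0037, 0.072 ]), np.float64(0.0007894755772288865))
top big [ 0.4392 -0.1847  0.05  ] 0.03258465065956579 -19.178445056960147 0.022901036170821953 -108.65485429058893
top small [ 0.4738 -0.2783  0.032 ] 0.017159938873847584 -48.8497767358019 0.015562905234306798 -139.4138980820609
side big [ 0.4404 -0.1822  0.05  ]
side small [ 0.4822 -0.2711  0.032 ]
```

```bash
cat > m2.py <<'E'
from h import *
np.set_printoptions(precision=4,suppress=True)
im=cv2.imread('pics/s0.png');cv2.imwrite('pics/s0z.png',cv2.resize(im[120:155,258:306],None,fx=16,fy=16,interpolation=cv2.INTER_CUBIC))
im=cv2.imread('pics/t0.png');cv2.imwrite('pics/t0z.png',cv2.resize(im[140:190,148:198],None,fx=12,fy=12,interpolation=cv2.INTER_CUBIC))
E
python3 m2.py
```

```text
(no output)
```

View pics/s0z.png

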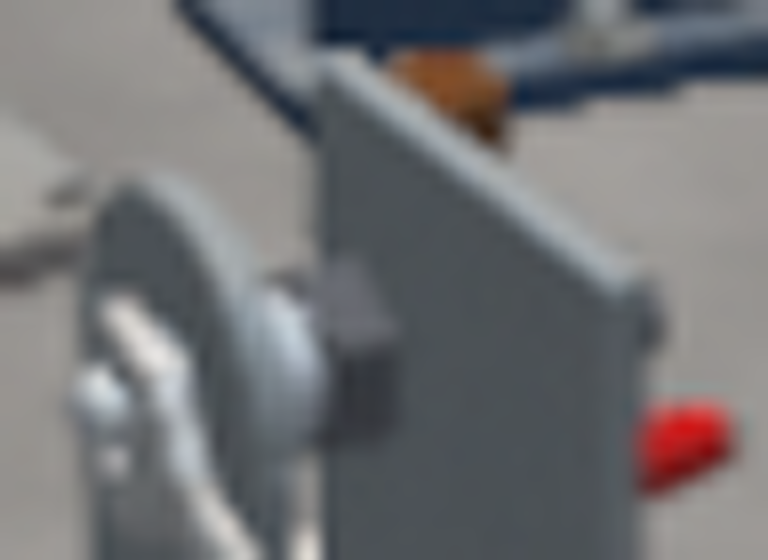

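View pics/t0z.png

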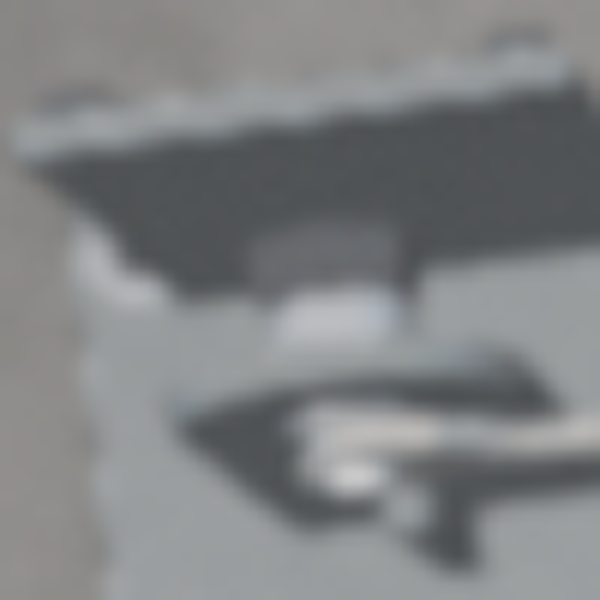

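```bash
cat > m3.py <<'E'
from h import *
np.set_printoptions(precision=4,suppress=True)
def T(x,y): return ((x+.5)/12+148-.5,(y+.5)/12+140-.5)
def S(x,y): return ((x+.5)/16+258-.5,(y+.5)/16+120-.5)
yaw=np.radians(9);ex=np.array([np.cos(yaw),np.sin(yaw),0]);ey=np.array([-np.sin(yaw),np.cos(yaw),0])
A=plane('top',*T(323,258),.132);print('top head ctr',A)
B=plane('side',*S(363,392),.12);print('side flat ctr',B, 'axis',B+.015*ey)
C=plane('side',*S(340,266),.1373);print('side top vertex',C)
# back plate top front corners
L=plane('top',*T(20,160),.151);Rr=plane('top',*T(580,82),.151);print('BP top',L,Rr,np.linalg.norm(L-Rr),np.degrees(np.arctan2((L-Rr)[1],(L-Rr)[0]))-90,'mid-24ex',(L+Rr)/2-.024*ex)
L=plane('side',*S(318,62),.151);Rr=plane('side',*S(622,293),.151);print('BP side',L,Rr,np.linalg.norm(L-Rr),np.degrees(np.arctan2((L-Rr)[1],(L-Rr)[0]))-90,'mid-24ex',(L+Rr)/2-.024*ex)
# base plate centre from BR and TR
for BL,BR,TR in (([.4987,.2792],[.5247,.108],[.6409,.1246]),([.4994,.2791],[.528,.1072],[.6428,.1263])):
    print('base ctr',(np.array(BL)+TR)/2)
E
python3 m3.py
```

```text
top head ctr [0.5774 0.2148 0.132 ]
side flat ctr [0.5812 0.207  0.12  ] axis [0.5788 0.2218 0.12  ]
side top vertex [0.5813 0.2199 0.1373]
BP top [0.5915 0.2705 0.151 ] [0.6093 0.1618 0.151 ] 0.11012583837083106 9.297646179554988 mid-24ex [0.5767 0.2124 0.151 ]
BP side [0.594  0.2729 0.151 ] [0.6125 0.1664 0.151 ] 0.10802720118267196 9.859473804080352 mid-24ex [0.5795 0.2159 0.151 ]
base ctr [0.5698 0.2019]
base ctr [0.5711 0.2027]
```

```bash
python3 - <<'E'
from h import *
np.set_printoptions(precision=3,suppress=True)
o,d=ray('top',460,105)
for z in (.1,.2,.3,.4,.5,.6,.7,.8): 
    X=o+d*(z-o[2])/d[2]; print(X,proj('side',X))
print(proj('top',[.274,.562,.231]),proj('side',[.274,.562,.231]))
from scipy.spatial.transform import Rotation as Ro
q=telemetry.get_state()['tcp_rot'];R=Ro.from_quat([q[1],q[2],q[3],q[0]]).as_matrix();print(R)
print(plane('top',319,200,.05))
E
```

```text
[ 0.742 -0.487  0.1  ] [518.218 328.74 ]
[ 0.706 -0.448  0.2  ] [499.199 268.001]
[ 0.67  -0.409  0.3  ] [477.91  200.011]
[ 0.634 -0.371  0.4  ] [453.918 123.39 ]
[ 0.597 -0.332  0.5  ] [426.674  36.382]
[ 0.561 -0.293  0.6  ] [395.469 -63.278]
[ 0.525 -0.255  0.7  ] [ 359.37  -178.565]
[ 0.489 -0.216  0.8  ] [ 317.129 -313.469]
[ -9.196 289.394] [147.637  75.99 ]
[[ 0.899 -0.001  0.438]
 [-0.438 -0.001  0.899]
 [-0.    -1.    -0.001]]
[ 0.502 -0.138  0.05 ]
```

```bash
python3 - <<'E'
import cv2
t=cv2.imread('pics/t0.png')
cv2.imwrite('pics/t0l.png',cv2.resize(t[0:180,380:560],None,fx=3.3,fy=3.3))
E
```

```text
(no output)
```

View pics/t0l.png

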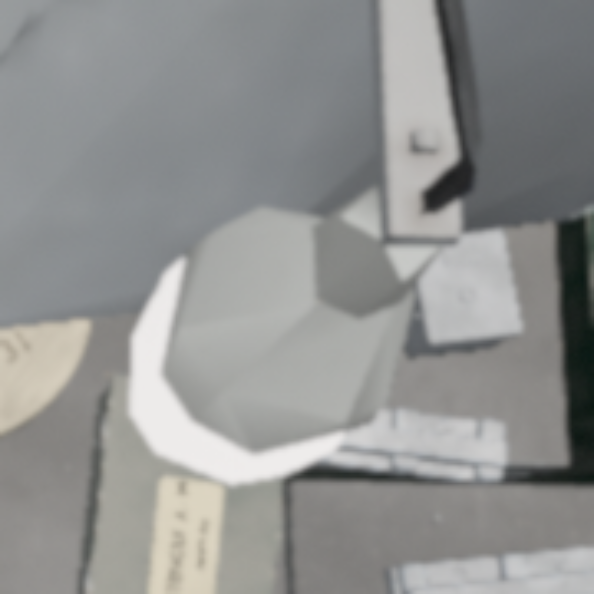

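```bash
cat >> h.py <<'E'
from scipy.spatial.transform import Rotation as Ro, Slerp
def pose():
    s=telemetry.get_state();q=s['tcp_rot'];return np.array(s['tool_pos']),Ro.from_quat([q[1],q[2],q[3],q[0]]),s
def Rdown(yaw_deg,tilt_about_z=0):
    a=np.radians(yaw_deg);z=np.array([np.cos(a),np.sin(a),0]);y=np.array([0,0,-1.]);x=np.cross(y,z)
    return Ro.from_matrix(np.c_[x,y,z])
def plan(p1,R1,g,scm=5.,sdeg=9.,dec=2):
    p0,R0,s=pose();p1=np.array(p1)
    dist=np.linalg.norm(p1-p0)*100;ang=np.degrees((R0.inv()*R1).magnitude())
    n=max(1,int(np.ceil(max(dist/scm,ang/sdeg))))
    sl=Slerp([0,1],Ro.concatenate([R0,R1]));rows=[]
    for i in range(n):
        Ra=sl(i/n);Rb=sl((i+1)/n)
        d=Ra.inv().apply((p1-p0)/n)*100;r=np.degrees((Ra.inv()*Rb).as_rotvec())
        rows.append([round(float(v),dec) for v in d]+[round(float(v),1) for v in r]+[g])
    print('dist cm %.2f ang %.1f n %d'%(dist,ang,n),'t',s['clock'],'gap',s['finger_gap'],'F',np.round(s['contact_force'],2),'p',np.round(p0,4))
    print(rows)
E
python3 - <<'E'
from h import *
plan([.440,-.184,.22],Rdown(-19),1)
E
```

```text
dist cm 76.37 ang 83.0 n 16 t 0.1 gap 0.08554209500183184 F [0.4  0.53 0.72] p [0.2737 0.5613 0.2306]
[[2.98, 0.07, -3.73, 0.0, 5.2, 0.0, 1], [3.3, 0.07, -3.45, 0.0, 5.2, 0.0, 1], [3.6, 0.07, -3.13, 0.0, 5.2, 0.0, 1], [3.87, 0.07, -2.8, 0.0, 5.2, 0.0, 1], [4.1, 0.07, -2.43, 0.0, 5.2, 0.0, 1], [4.31, 0.07, -2.05, 0.0, 5.2, 0.0, 1], [4.48, 0.07, -1.66, 0.0, 5.2, 0.0, 1], [4.61, 0.07, -1.24, 0.0, 5.2, 0.0, 1], [4.7, 0.07, -0.82, 0.0, 5.2, 0.0, 1], [4.76, 0.07, -0.39, 0.0, 5.2, 0.0, 1], [4.77, 0.07, 0.04, 0.0, 5.2, 0.0, 1], [4.75, 0.07, 0.47, 0.0, 5.2, 0.0, 1], [4.69, 0.07, 0.9, 0.0, 5.2, 0.0, 1], [4.59, 0.07, 1.32, 0.0, 5.2, 0.0, 1], [4.45, 0.07, 1.73, 0.0, 5.2, 0.0, 1], [4.28, 0.07, 2.12, 0.0, 5.2, 0.0, 1]]
```

>>> jog_arm(motion=[[3.0, 0, -3.7, 0, 5.2, 0, 1], [3.3, 0, -3.5, 0, 5.2, 0, 1], [3.6, 0, -3.1, 0, 5.2, 0, 1], [3.9, 0, -2.8, 0, 5.2, 0, 1], [4.1, 0, -2.4, 0, 5.2, 0, 1], [4.3, 0, -2.0, 0, 5.2, 0, 1], [4.5, 0, -1.7, 0, 5.2, 0, 1], [4.6, 0, -1.2, 0, 5.2, 0, 1], [4.7, 0, -0.8, 0, 5.2, 0, 1], [4.8, 0, -0.4, 0, 5.2, 0, 1], [4.8, 0, 0, 0, 5.2, 0, 1]])

```text
clock: 1.48
tool_pos: [0.3828, 0.0334, 0.2293]
tcp_rot: [-0.522, 0.524, -0.476, 0.477]
contact_force: [0.4, 0.4, 0.8]
finger_gap: 0.0859
```

```bash
python3 - <<'E'
from h import *
plan([.440,-.184,.16],Rdown(-19),1)
E
```

```text
dist cm 23.53 ang 24.3 n 5 t 1.475 gap 0.08587054713116533 F [0.41 0.43 0.82] p [0.3828 0.0334 0.2293]
[[4.43, 1.4, 0.74, 0.0, 4.9, 0.0, 1], [4.35, 1.39, 1.11, 0.0, 4.9, 0.0, 1], [4.25, 1.39, 1.48, 0.0, 4.9, 0.0, 1], [4.11, 1.39, 1.83, 0.0, 4.9, 0.0, 1], [3.94, 1.39, 2.17, 0.0, 4.9, 0.0, 1]]
```

>>> jog_arm(motion=[[4.4, 1.4, 0.7, 0, 4.9, 0, 1], [4.4, 1.4, 1.1, 0, 4.9, 0, 1], [4.2, 1.4, 1.5, 0, 4.9, 0, 1], [4.1, 1.4, 1.8, 0, 4.9, 0, 1], [3.9, 1.4, 2.2, 0, 4.9, 0, 1], [0, 0, 0, 0, 0, 0, 1]])

```text
clock: 2.22
tool_pos: [0.4395, -0.1943, 0.1577]
tcp_rot: [-0.404, 0.404, -0.579, 0.581]
contact_force: [-0.0, 1.2, 0.0]
finger_gap: 0.0856
```

```bash
python3 - <<'E'
from h import *
plan([.440,-.184,.08],Rdown(-19),1)
s=snap('side','s1.png');t=snap('top','t1.png')
cv2.imwrite('pics/s1z.png',cv2.resize(cv2.cvtColor(s,cv2.COLOR_RGB2BGR)[180:330,200:350],None,fx=4,fy=4,interpolation=2))
cv2.imwrite('pics/t1z.png',cv2.resize(cv2.cvtColor(t,cv2.COLOR_RGB2BGR)[150:300,250:400],None,fx=4,fy=4,interpolation=2))
E
```

```text
dist cm 7.84 ang 1.3 n 2 t 2.225 gap 0.08563815420476134 F [-0.03  1.19  0.02] p [ 0.4395 -0.1943  0.1577]
[[-0.5, 3.89, -0.16, -0.1, -0.7, 0.1, 1], [-0.5, 3.89, -0.15, -0.1, -0.7, 0.1, 1]]
```

View pics/s1z.png

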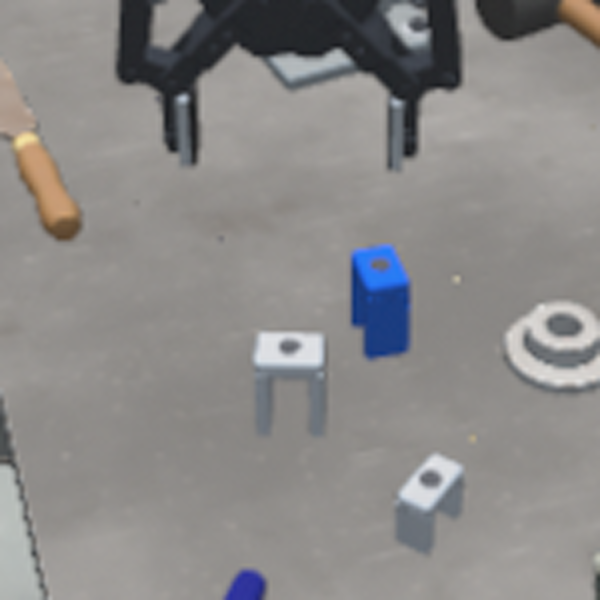

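View pics/t1z.png

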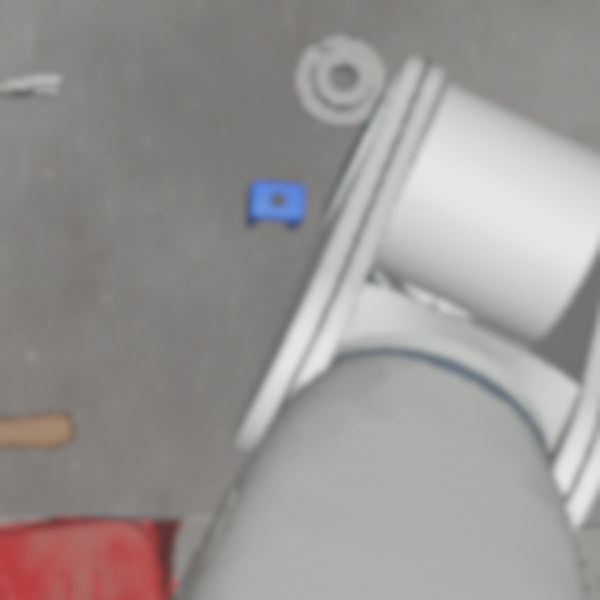

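```bash
python3 - <<'E'
from h import *
p,R,s=pose()
for sg in(-1,1):
    for b in (0,-.013):
        u=proj('side',p+R.apply([0,b,sg*.0428])); print(sg,b,(u-[200,180])*4)
for X in ([.44,-.184,.05],):
    print((proj('side',X)-[200,180])*4)
E
```

```text
-1 0 [191.89873807 180.20848286]
-1 -0.013 [190.4505209  156.89049065]
1 0 [379.8431303  184.16211306]
1 -0.013 [380.1801761 160.7589528]
[287.42877443 349.69256159]
```

>>> jog_arm(motion=[[-0.5, 3.9, -0.1, 0, -0.7, 0, 1], [-0.5, 3.9, -0.1, 0, -0.7, 0, 1], [0, 0, 0, 0, 0, 0, 1]])

```text
clock: 2.7
tool_pos: [0.4407, -0.1793, 0.0806]
tcp_rot: [-0.414, 0.413, -0.572, 0.575]
contact_force: [-0.9, 0.2, 0.8]
finger_gap: 0.0853
```

```bash
python3 - <<'E'
from h import *
plan([.440,-.184,.016],Rdown(-19),1)
s=snap('side','s2.png')
cv2.imwrite('pics/s2z.png',cv2.resize(cv2.cvtColor(s,cv2.COLOR_RGB2BGR)[180:330,200:350],None,fx=4,fy=4,interpolation=2))
E
```

```text
dist cm 6.48 ang 0.6 n 2 t 2.7 gap 0.08532967915924684 F [-0.9   0.2   0.75] p [ 0.4407 -0.1793  0.0806]
[[0.23, 3.23, 0.03, -0.1, 0.3, 0.0, 1], [0.23, 3.23, 0.04, -0.1, 0.3, 0.0, 1]]
```

View pics/s2z.png

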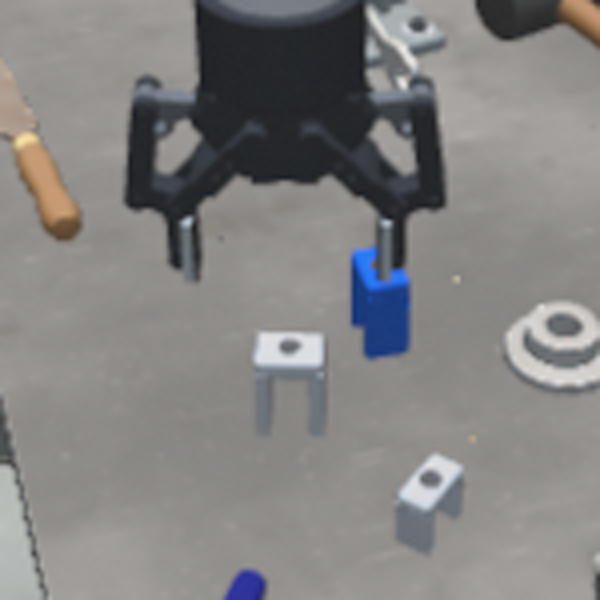

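>>> jog_arm(motion=[[0.2, 2.8, 0, 0, 0.3, 0, 1], [0.2, 2.8, 0, 0, 0.3, 0, 1], [0, 0, 0, 0, 0, 0, 1]])

```text
clock: 3.12
tool_pos: [0.4449, -0.1844, 0.0307]
tcp_rot: [-0.413, 0.408, -0.57, 0.58]
contact_force: [-0.2, -0.4, 0.5]
finger_gap: 0.0856
```

```bash
python3 - <<'E'
from h import *
plan([.440,-.184,.016],Rdown(-19),1)
s=snap('side','s3.png')
cv2.imwrite('pics/s3z.png',cv2.resize(cv2.cvtColor(s,cv2.COLOR_RGB2BGR)[180:330,200:350],None,fx=4,fy=4,interpolation=2))
E
```

```text
dist cm 1.55 ang 0.9 n 1 t 3.125 gap 0.08562140543386984 F [-0.22 -0.38  0.51] p [ 0.4449 -0.1844  0.0307]
[[0.12, 1.46, -0.5, -0.9, 0.1, 0.1, 1]]
```

View pics/s3z.png

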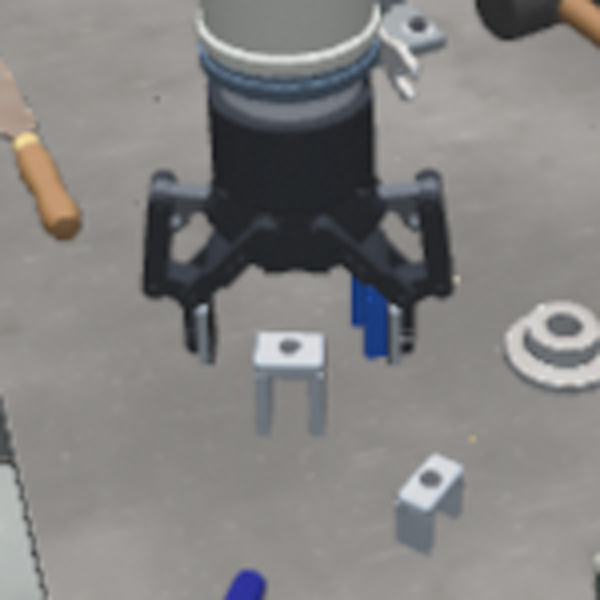

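>>> jog_arm(motion=[[0.1, 1.4, -0.5, -0.9, 0, 0, 1], [0, 0, 0, 0, 0, 0, 1]])

```text
clock: 3.42
tool_pos: [0.4424, -0.1846, 0.0196]
tcp_rot: [-0.411, 0.411, -0.573, 0.577]
contact_force: [0.3, -0.4, 0.5]
finger_gap: 0.0853
```

```bash
python3 - <<'E'
from h import *
plan([.440,-.184,.016],Rdown(-19),1)
E
```

```text
dist cm 0.43 ang 0.4 n 1 t 3.425 gap 0.0852770522025575 F [ 0.27 -0.43  0.5 ] p [ 0.4424 -0.1846  0.0196]
[[0.02, 0.35, -0.25, -0.3, 0.1, 0.2, 1]]
```

>>> jog_arm(motion=[[0, 0.3, -0.25, 0, 0, 0, 0.55], [0, 0, 0, 0, 0, 0, 0.5], [0, 0, 0, 0, 0, 0, 0.3], [0, 0, 0, 0, 0, 0, 0], [0, 0, 0, 0, 0, 0, 0], [0, 0, 0, 0, 0, 0, 0]])

```text
clock: 4.18
tool_pos: [0.4402, -0.184, 0.0174]
tcp_rot: [-0.412, 0.411, -0.573, 0.578]
contact_force: [-1.0, -0.1, 0.4]
finger_gap: 0.0334
```

```bash
python3 - <<'E'
from h import *
plan([.440,-.184,.016],Rdown(-19),0)
s=snap('side','s4.png')
cv2.imwrite('pics/s4z.png',cv2.resize(cv2.cvtColor(s,cv2.COLOR_RGB2BGR)[180:330,200:350],None,fx=4,fy=4,interpolation=2))
E
```

```text
dist cm 0.14 ang 0.4 n 1 t 4.175 gap 0.033382782084746584 F [-0.96 -0.12  0.43] p [ 0.4402 -0.184   0.0174]
[[0.01, 0.14, -0.02, -0.4, 0.1, 0.2, 0]]
```

View pics/s4z.png

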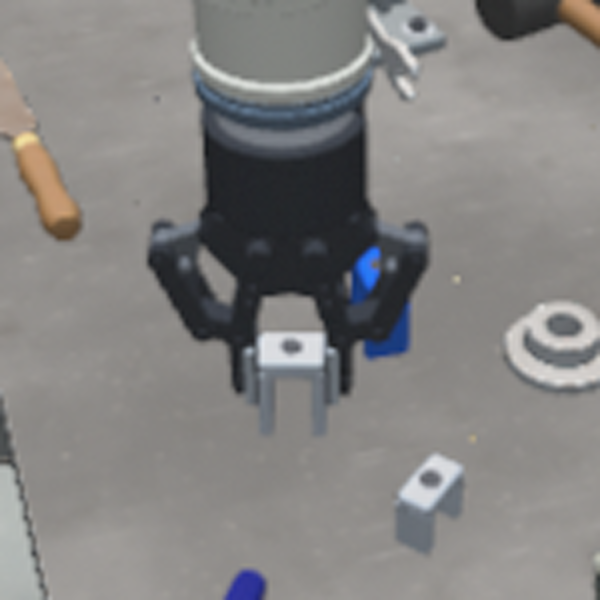

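```bash
cat >> h.py <<'E'
YAW=np.radians(9.1);EX=np.array([np.cos(YAW),np.sin(YAW),0]);EY=np.array([-np.sin(YAW),np.cos(YAW),0]);EZ=np.array([0,0,1.])
AX=np.array([.578,.2165,.12])
def span(r,h,x=-.038,q=-.28):
    d=-EY*np.cos(q)+EZ*np.sin(q); n=EZ*np.cos(q)+EY*np.sin(q)
    return AX+EX*x+d*r+n*h
def Rtool(zv,yv):
    zv=zv/np.linalg.norm(zv);yv=yv/np.linalg.norm(yv);return Ro.from_matrix(np.c_[np.cross(yv,zv),yv,zv])
E
python3 - <<'E'
from h import *
for n,f,(a,b,w,h_) in (('top','t0.png',(165,150,115,60)),('side','s0.png',(255,120,60,100))):
    im=cv2.imread('pics/'+f);k=6
    z=cv2.resize(im[b:b+h_,a:a+w],None,fx=k,fy=k,interpolation=cv2.INTER_CUBIC)
    for r in (40,80,120,159,180,218):
        for hh,c in ((.0065,(0,0,255)),(-.0065,(255,0,0))):
            u=(proj(n,span(r/1000,hh))-[a,b]+.5)*k-.5
            cv2.circle(z,tuple(int(v) for v in u),2,c,-1)
    for P in (AX+.015*EX*0, ): cv2.circle(z,tuple(int(v) for v in (proj(n,P)-[a,b]+.5)*k),2,(0,255,0),-1)
    for P in [AX+EX*x+EY*y+EZ*zz for x in (.024,) for y in (-.055,.055) for zz in (.031,)]: cv2.circle(z,tuple(int(v) for v in (proj(n,P)-[a,b]+.5)*k),2,(0,255,255),-1)
    for P in [AX+EX*x-.015*EY+EZ*zz for x in (-.006,.006) for zz in (-.00866,.00866)]: cv2.circle(z,tuple(int(v) for v in (proj(n,P)-[a,b]+.5)*k),2,(0,255,0),-1)
    cv2.imwrite('pics/ov_%s.png'%n,z)
E
```

```text
(no output)
```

View pics/ov_top.png

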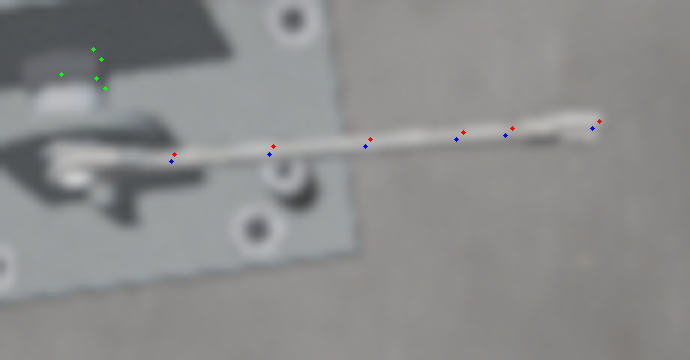

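View pics/ov_side.png

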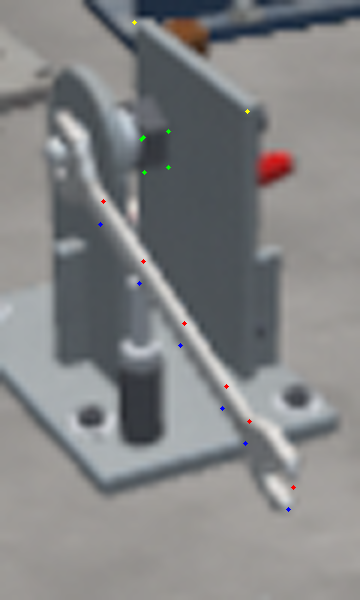

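```bash
cat >> h.py <<'E'
def hangpose(r,up,q=-.28):
    n=EZ*np.cos(q)+EY*np.sin(q)
    return span(r,.0065)+.001*EX+n*(up-.0206), Rtool(EX,-n)
E
python3 - <<'E'
from h import *
P,R=hangpose(.155,.0);print(P)
P,R=hangpose(.155,.065);print(P)
p0,R0,s=pose()
plan([.440,-.184,.13],R0,0)
plan(P,R,0,4.5,6)
E
```

```text
[0.5644092  0.06740701 0.06361399]
[0.56725021 0.04966998 0.1260826 ]
dist cm 11.26 ang 0.0 n 3 t 4.225 gap 0.03348947856757347 F [-0.27  0.58  0.84] p [ 0.4402 -0.184   0.0174]
[[0.02, -3.75, 0.02, 0.0, 0.0, 0.0, 0], [0.02, -3.75, 0.02, 0.0, 0.0, 0.0, 0], [0.02, -3.75, 0.02, 0.0, 0.0, 0.0, 0]]
dist cm 28.73 ang 32.3 n 7 t 4.225 gap 0.03348947856757347 F [-0.27  0.58  0.84] p [ 0.4402 -0.184   0.0174]
[[-3.74, -1.56, 0.65, -0.6, -4.0, 2.3, 0], [-3.75, -1.42, 0.89, -0.6, -4.0, 2.3, 0], [-3.73, -1.28, 1.13, -0.6, -4.0, 2.3, 0], [-3.69, -1.15, 1.38, -0.6, -4.0, 2.3, 0], [-3.63, -1.02, 1.62, -0.6, -4.0, 2.3, 0], [-3.55, -0.89, 1.86, -0.6, -4.0, 2.3, 0], [-3.44, -0.77, 2.09, -0.6, -4.0, 2.3, 0]]
```

>>> jog_arm(motion=[[0, -3, 0, 0, 0, 0, 0], [0, -4, 0, 0, 0, 0, 0], [0, -4, 0, 0, 0, 0, 0], [0, -1.5, 0, 0, 0, 0, 0], [0, 0, 0, 0, 0, 0, 0]])

```text
clock: 4.85
tool_pos: [0.4385, -0.1829, 0.1446]
tcp_rot: [-0.411, 0.411, -0.574, 0.577]
contact_force: [-0.1, -0.7, -2.3]
finger_gap: 0.0332
```

```bash
python3 - <<'E'
from h import *
P,R=hangpose(.155,.075)
plan(P,R,0,3.5,4.5)
E
```

```text
dist cm 26.38 ang 32.3 n 8 t 4.85 gap 0.033156704742517265 F [-0.11 -0.68 -2.27] p [ 0.4385 -0.1829  0.1446]
[[-3.24, 0.1, 0.6, -0.5, -3.5, 2.0, 0], [-3.19, 0.21, 0.79, -0.5, -3.5, 2.0, 0], [-3.13, 0.31, 0.99, -0.5, -3.5, 2.0, 0], [-3.05, 0.41, 1.18, -0.5, -3.5, 2.0, 0], [-2.96, 0.5, 1.36, -0.5, -3.5, 2.0, 0], [-2.85, 0.59, 1.55, -0.5, -3.5, 2.0, 0], [-2.73, 0.67, 1.72, -0.5, -3.5, 2.0, 0], [-2.6, 0.75, 1.89, -0.5, -3.5, 2.0, 0]]
```

>>> jog_arm(motion=[[-3.2, 0.1, 0.6, -0.5, -3.5, 2.0, 0], [-3.2, 0.2, 0.8, -0.5, -3.5, 2.0, 0], [-3.1, 0.3, 1.0, -0.5, -3.5, 2.0, 0], [-3.0, 0.4, 1.2, -0.5, -3.5, 2.0, 0], [-3.0, 0.5, 1.4, -0.5, -3.5, 2.0, 0], [-2.8, 0.6, 1.5, -0.5, -3.5, 2.0, 0], [-2.7, 0.7, 1.7, -0.5, -3.5, 2.0, 0], [-2.6, 0.7, 1.9, -0.5, -3.5, 2.0, 0], [0, 0, 0, 0, 0, 0, 0]])

```text
clock: 5.98
tool_pos: [0.5634, 0.0538, 0.1243]
tcp_rot: [0.599, -0.473, 0.532, -0.368]
contact_force: [0.2, -0.4, -1.4]
finger_gap: 0.0335
```

```bash
cat > look.py <<'E'
import sys
from h import *
k=sys.argv[1]
s=snap('side',f's{k}.png');t=snap('top',f't{k}.png')
c=[int(v) for v in sys.argv[2:10]] if len(sys.argv)>2 else [230,100,110,110,150,130,140,100]
f=min(780/c[2],590/c[3]);cv2.imwrite(f'pics/s{k}z.png',cv2.resize(cv2.cvtColor(s,cv2.COLOR_RGB2BGR)[c[1]:c[1]+c[3],c[0]:c[0]+c[2]],None,fx=f,fy=f,interpolation=2))
f=min(780/c[6],590/c[7]);cv2.imwrite(f'pics/t{k}z.png',cv2.resize(cv2.cvtColor(t,cv2.COLOR_RGB2BGR)[c[5]:c[5]+c[7],c[4]:c[4]+c[6]],None,fx=f,fy=f,interpolation=2))
E
python3 - <<'E'
from h import *
P,R=hangpose(.155,.055)
plan(P,R,0,3.5,4.5)
E
python3 look.py 5
```

```text
dist cm 0.87 ang 1.4 n 1 t 5.975 gap 0.03345553900557115 F [ 0.16 -0.4  -1.44] p [0.5634 0.0538 0.1243]
[[0.41, 0.69, 0.33, 1.0, 0.7, -0.8, 0]]
```

View pics/s5z.png

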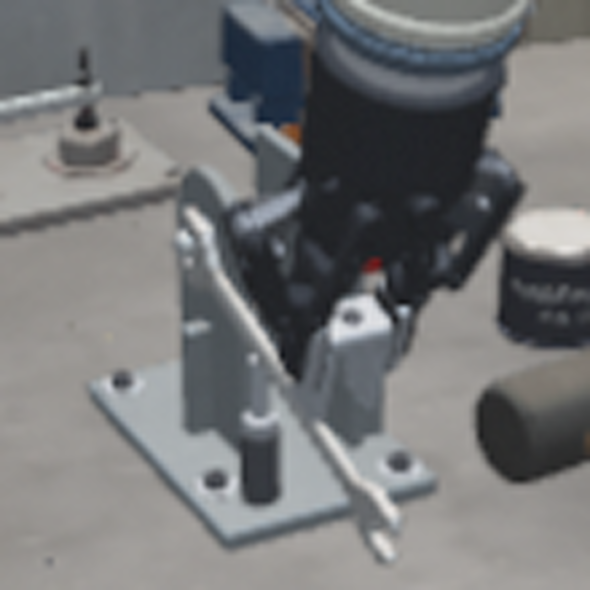

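View pics/t5z.png

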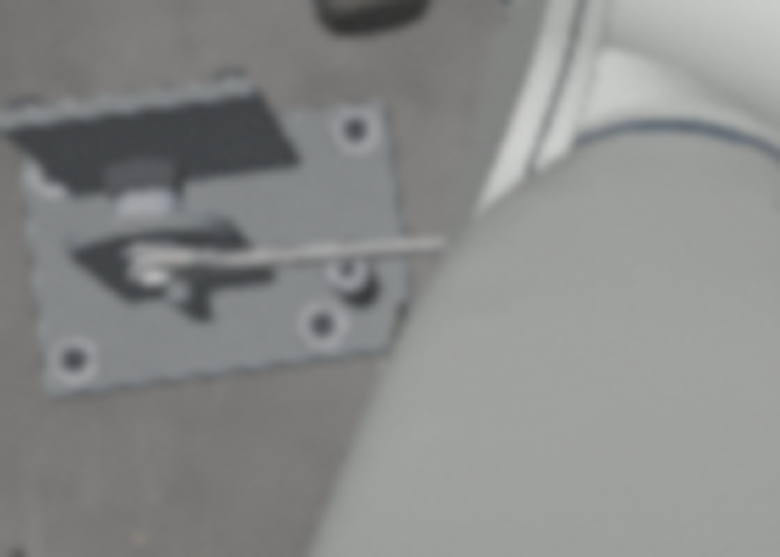

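```bash
python3 - <<'E'
from h import *
p,R,s=pose()
f=590/110
W=p+R.apply([0,-.0326,0])
print(W,proj('side',W),(352/f+229.5+.5/f,317/f+99.5))
# image of spanner top edge at 155mm vs model
print(proj('side',span(.155,.0065)),(proj('side',span(.155,.0065))-[230,100])*f)
print(proj('side',span(.190,.015)),(proj('side',span(.190,.015))-[230,100])*f)
E
```

```text
[0.56415912 0.04334776 0.15569008] [294.32020944 159.86417602] (295.22033898305085, 158.60169491525426)
[291.58663222 182.9225682 ] [330.32830006 444.76650215]
[298.60743113 190.24501915] [367.98531243 484.04146633]
```

>>> jog_arm(motion=[[0.4, 0.6, 0.3, 1.0, 0.7, -0.8, 0], [0, 0, 0, 0, 0, 0, 0]])

```text
clock: 6.32
tool_pos: [0.5641, 0.0497, 0.1162]
tcp_rot: [0.595, -0.469, 0.53, -0.381]
contact_force: [0.2, -0.2, -1.4]
finger_gap: 0.0333
```

```bash
python3 - <<'E'
from h import *
P,R=hangpose(.155,.045)
plan(P,R,0,3.5,4.5)
E
```

```text
dist cm 1.11 ang 0.3 n 1 t 6.325 gap 0.03327559946663683 F [ 0.21 -0.16 -1.35] p [0.5641 0.0497 0.1162]
[[-0.23, 1.04, 0.31, 0.0, -0.3, 0.1, 0]]
```

>>> jog_arm(motion=[[-0.2, 0.8, 0.4, 0, -0.3, 0, 0], [0, 0, 0, 0, 0, 0, 0]])

```text
clock: 6.58
tool_pos: [0.5674, 0.054, 0.1087]
tcp_rot: [0.596, -0.469, 0.529, -0.38]
contact_force: [-0.5, -0.8, -2.1]
finger_gap: 0.0332
```

```bash
python3 - <<'E'
from h import *
P,R=hangpose(.155,.0)
plan(P,R,0,1.2,4.5)
E
python3 look.py 6
```

```text
dist cm 4.71 ang 0.1 n 4 t 6.575 gap 0.03318136121556265 F [-0.53 -0.76 -2.09] p [0.5674 0.054  0.1087]
[[-0.02, 1.18, -0.02, -0.0, -0.0, 0.0, 0], [-0.02, 1.18, -0.02, -0.0, -0.0, 0.0, 0], [-0.02, 1.18, -0.02, -0.0, -0.0, 0.0, 0], [-0.02, 1.18, -0.02, -0.0, -0.0, 0.0, 0]]
```

View pics/s6z.png

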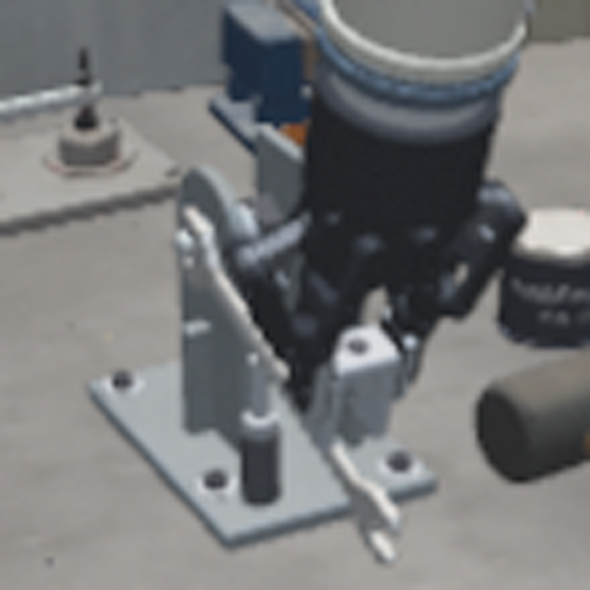

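```bash
python3 - <<'E'
import cv2,numpy as np
im=cv2.imread('pics/s6.png')[145:200,270:325]
im=np.clip((im.astype(float)-40)*1.4,0,255).astype(np.uint8)
cv2.imwrite('pics/s6zz.png',cv2.resize(im,None,fx=10.9,fy=10.9,interpolation=cv2.INTER_CUBIC))
E
```

```text
(no output)
```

View pics/s6zz.png

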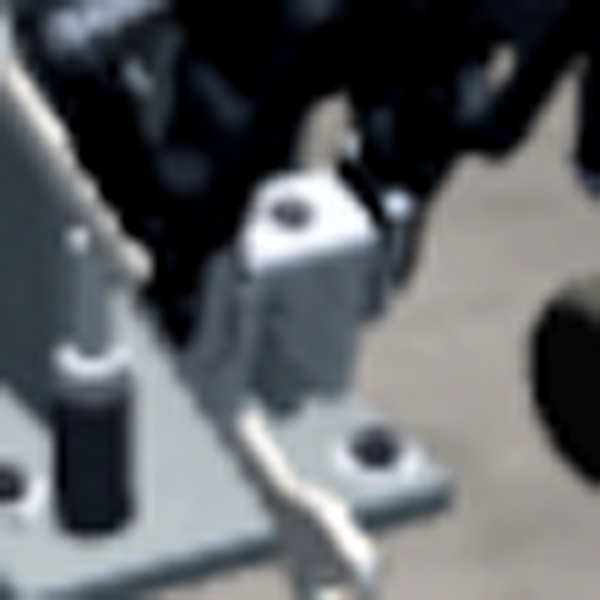

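```bash
python3 - <<'E'
from h import *
p,R,s=pose()
f=10.9
Z=lambda X:np.round((proj('side',X)+[.9,-1.3]-[270,145]+.5)*f)
# tool x direction vs spanner outward
print(R.as_matrix()[:,0])
for x in (-.017,-.01,0,.01,.017):
    print(x,'near end feet',Z(p+R.apply([0.012,.0174,x])),Z(p+R.apply([-.012,.0174,x])), 'top', Z(p+R.apply([0.012,-.0326,x])),Z(p+R.apply([-.012,-.0326,x])))
for r in (.12,.143,.155,.167,.18,.2): print('span',r,Z(span(r,.0065)),Z(span(r,-.0065)))
E
```

```text
[ 0.1521236  -0.94972382 -0.27364774]
-0.017 near end feet [223. 428.] [175. 356.] top [254. 263.] [204. 190.]
-0.01 near end feet [251. 421.] [203. 349.] top [283. 256.] [233. 183.]
0 near end feet [291. 410.] [242. 339.] top [324. 245.] [273. 173.]
0.01 near end feet [330. 400.] [282. 329.] top [365. 235.] [314. 164.]
0.017 near end feet [358. 392.] [309. 322.] top [393. 228.] [342. 157.]
span 0.12 [182. 302.] [175. 343.]
span 0.143 [227. 369.] [219. 409.]
span 0.155 [251. 405.] [243. 445.]
span 0.167 [275. 441.] [266. 481.]
span 0.18 [301. 480.] [292. 520.]
span 0.2 [342. 542.] [333. 582.]
```

>>> jog_arm(motion=[[0, 1.0, 0, 0, 0, 0, 0], [0, 1.0, 0, 0, 0, 0, 0], [0, 1.0, 0, 0, 0, 0, 0], [0, 0, 0, 0, 0, 0, 0]])

```text
clock: 7.18
tool_pos: [0.5661, 0.0627, 0.0781]
tcp_rot: [0.596, -0.469, 0.529, -0.38]
contact_force: [0.1, -0.4, -1.8]
finger_gap: 0.0333
```

```bash
python3 - <<'E'
from h import *
P,R=hangpose(.155,.0)
plan(P,R,0,1.2,4.5)
E
python3 look.py 7 270 145 55 55 150 130 140 100
```

```text
dist cm 1.53 ang 0.2 n 2 t 7.175 gap 0.03334444341159641 F [ 0.06 -0.41 -1.76] p [0.5661 0.0627 0.0781]
[[-0.04, 0.76, -0.05, -0.0, -0.0, 0.1, 0], [-0.04, 0.76, -0.05, -0.0, -0.0, 0.1, 0]]
```

View pics/s7z.png

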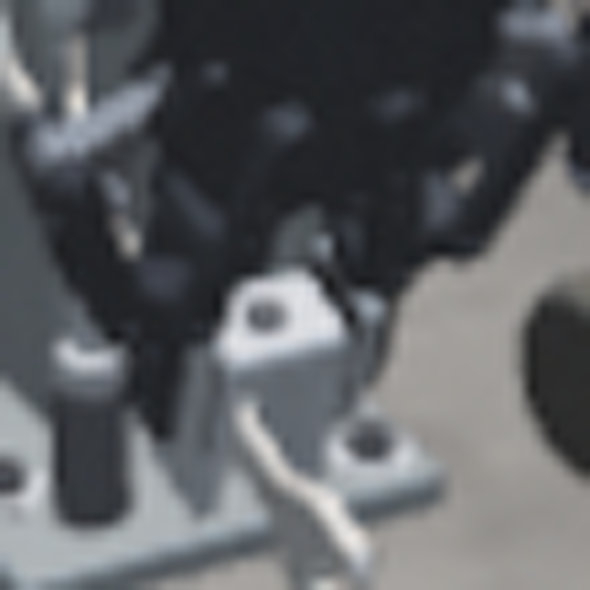

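>>> jog_arm(motion=[[0, 0.5, 0, 0, 0, 0, 0], [0, 0.4, 0, 0, 0, 0, 0], [0, 0, 0, 0, 0, 0, 0]])

```text
clock: 7.65
tool_pos: [0.567, 0.0649, 0.0703]
tcp_rot: [0.597, -0.469, 0.528, -0.381]
contact_force: [-0.2, 0.0, -1.0]
finger_gap: 0.0334
```

```bash
python3 - <<'E'
from h import *
P,R=hangpose(.155,.0)
plan(P,R,0,1.2,4.5)
E
```

```text
dist cm 0.76 ang 0.3 n 1 t 7.65 gap 0.03342348876005776 F [-0.21  0.01 -1.01] p [0.567  0.0649 0.0703]
[[-0.1, 0.72, -0.21, -0.2, 0.0, 0.2, 0]]
```

>>> jog_arm(motion=[[0, 0.3, -0.2, 0, 0, 0, 0], [0, 0.2, 0, 0, 0, 0, 0], [0, 0, 0, 0, 0, 0, 0]])

```text
clock: 8.02
tool_pos: [0.5647, 0.066, 0.0653]
tcp_rot: [0.597, -0.469, 0.528, -0.381]
contact_force: [0.2, -0.3, -1.3]
finger_gap: 0.0335
```

```bash
python3 - <<'E'
from h import *
P,R=hangpose(.155,.0)
plan(P,R,0,1.2,4.5)
E
```

```text
dist cm 0.23 ang 0.3 n 1 t 8.025 gap 0.03347688203384652 F [ 0.24 -0.31 -1.25] p [0.5647 0.066  0.0653]
[[-0.1, 0.21, -0.01, -0.2, 0.0, 0.2, 0]]
```

>>> jog_arm(motion=[[0, 0.2, 0, 0, 0, 0, 0], [0, 0.1, 0, 0, 0, 0, 0], [0, 0, 0, 0, 0, 0, 0]])

```text
clock: 8.4
tool_pos: [0.5649, 0.0665, 0.0633]
tcp_rot: [0.597, -0.469, 0.527, -0.381]
contact_force: [0.2, -0.2, -2.2]
finger_gap: 0.0331
```

```bash
python3 - <<'E'
from h import *
P,R=hangpose(.155,.0)
plan(P,R,0,1.2,4.5)
E
python3 look.py 8 270 145 55 55 150 130 140 100
```

```text
dist cm 0.11 ang 0.3 n 1 t 8.4 gap 0.03312484041788789 F [ 0.21 -0.2  -2.19] p [0.5649 0.0665 0.0633]
[[-0.1, -0.0, -0.04, -0.2, 0.0, 0.2, 0]]
```

View pics/s8z.png

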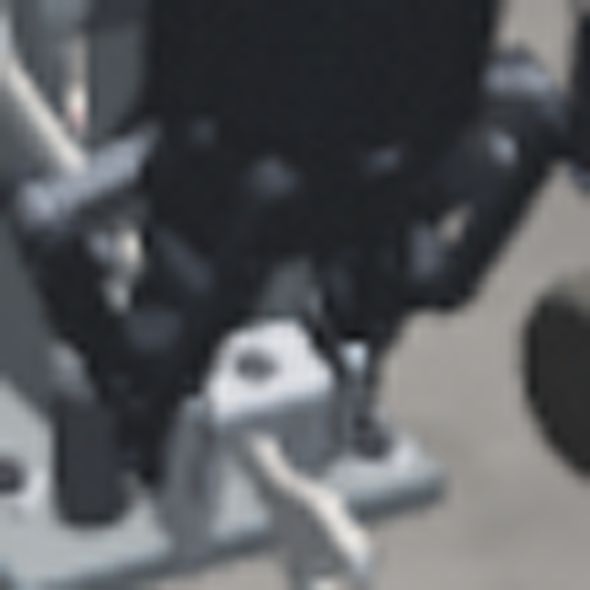

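>>> jog_arm(motion=[[0, 0.2, 0, 0, 0, 0, 0], [0, 0.1, 0, 0, 0, 0, 0], [0, 0, 0, 0, 0, 0, 0]])

```text
clock: 8.88
tool_pos: [0.5652, 0.0665, 0.0634]
tcp_rot: [0.598, -0.469, 0.527, -0.381]
contact_force: [-0.0, 0.1, -2.1]
finger_gap: 0.0328
```

```bash
python3 - <<'E'
from h import *
P,R=hangpose(.155,-.002)
plan(P,R,0,1.2,4.5)
E
```

```text
dist cm 0.24 ang 0.4 n 1 t 8.875 gap 0.03280050770967671 F [-0.    0.07 -2.11] p [0.5652 0.0665 0.0634]
[[-0.11, 0.21, -0.06, -0.3, 0.1, 0.2, 0]]
```

>>> jog_arm(motion=[[0, 0.4, 0, 0, 0, 0, 0], [0, 0.1, 0, 0, 0, 0, 0]])

```text
clock: 9.12
tool_pos: [0.5655, 0.0666, 0.063]
tcp_rot: [0.599, -0.469, 0.526, -0.381]
contact_force: [-6.7, -4.8, 11.6]
finger_gap: 0.0337
```

```bash
python3 - <<'E'
from h import *
P,R=hangpose(.155,-.002)
plan(P,R,0,1.2,4.5)
E
```

```text
dist cm 0.22 ang 0.4 n 1 t 9.125 gap 0.03368017728211067 F [-6.72 -4.82 11.55] p [0.5655 0.0666 0.063 ]
[[-0.11, 0.17, -0.1, -0.3, 0.2, 0.2, 0]]
```

>>> jog_arm(motion=[[0, 0, 0, 0, 0, 0, 0.45], [0, 0, 0, 0, 0, 0, 0.5], [0, 0, 0, 0, 0, 0, 0.6], [0, 0, 0, 0, 0, 0, 0.7]])

```text
clock: 9.62
tool_pos: [0.5659, 0.067, 0.0625]
tcp_rot: [0.599, -0.468, 0.526, -0.381]
contact_force: [0.4, -0.1, -0.4]
finger_gap: 0.0596
```

```bash
python3 - <<'E'
from h import *
P,R=hangpose(.155,-.002)
plan(P,R,0,1.2,4.5)
E
python3 look.py 9 270 145 55 55 150 130 140 100
```

```text
dist cm 0.20 ang 0.5 n 1 t 9.625 gap 0.059575840810394166 F [ 0.4  -0.1  -0.41] p [0.5659 0.067  0.0625]
[[-0.1, 0.11, -0.14, -0.4, 0.2, 0.2, 0]]
```

View pics/s9z.png

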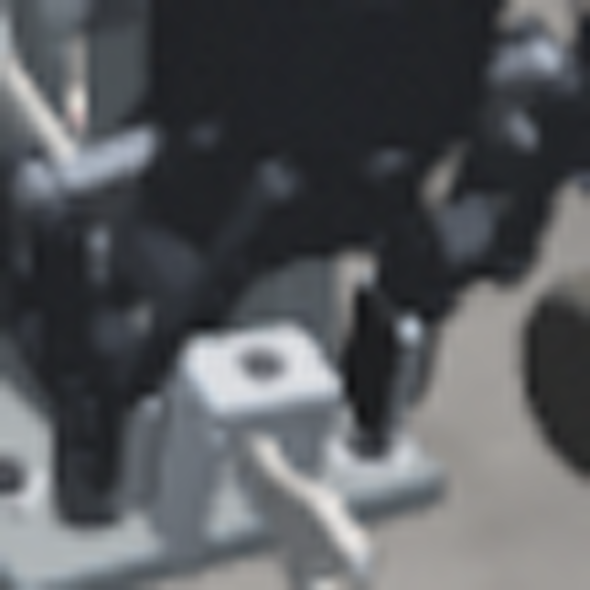

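>>> jog_arm(motion=[[0, -2.5, -0.1, 0, 0, 0, 0.75], [0, -3, 0, 0, 0, 0, 0.75], [0, -3.5, 0, 0, 0, 0, 0.75], [0, -3.5, 0, 0, 0, 0, 0.8], [0, -1, 0, 0, 0, 0, 0.8], [0, 0, 0, 0, 0, 0, 0.8]])

```text
clock: 10.48
tool_pos: [0.5688, 0.0297, 0.1939]
tcp_rot: [0.598, -0.469, 0.527, -0.38]
contact_force: [-0.1, -0.0, -0.6]
finger_gap: 0.0682
```

```bash
python3 look.py 10 240 120 90 90 150 130 140 100
```

```text
(no output)
```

View pics/s10z.png

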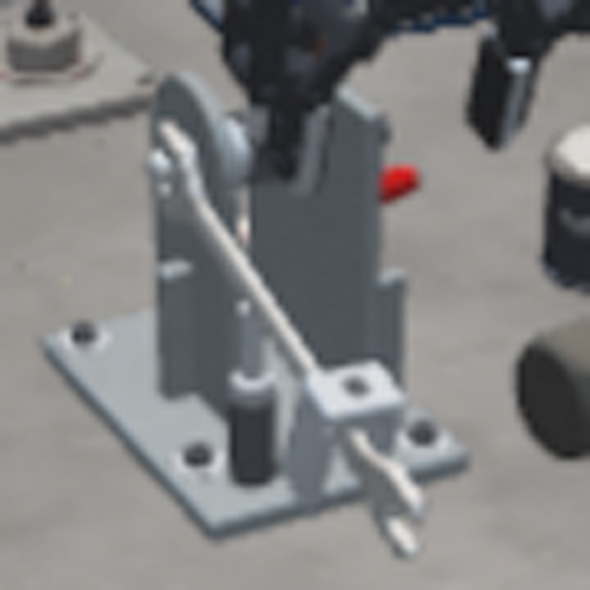

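```bash
python3 - <<'E'
from h import *
R=Rtool(EY,-EZ)
P=AX+np.array([0,0,.13])
print(P,R.as_matrix(),telemetry.get_state()['qpos'])
plan(P,R,1,3,9)
E
```

```text
[0.578  0.2165 0.25  ] [[ 0.98741381  0.         -0.15815807]
 [ 0.15815807  0.          0.98741381]
 [ 0.         -1.          0.        ]] [-0.10909198  0.42467568  1.76138717  0.31008907  1.05166879 -0.43885071]
dist cm 19.53 ang 90.9 n 11 t 10.575 gap 0.06842160837171406 F [-1.    0.14  0.5 ] p [0.5682 0.03   0.1929]
[[-1.74, -0.04, 0.36, -1.1, -8.1, -1.1, 1], [-1.67, -0.09, 0.6, -1.1, -8.1, -1.1, 1], [-1.56, -0.13, 0.83, -1.1, -8.1, -1.1, 1], [-1.43, -0.18, 1.04, -1.1, -8.1, -1.1, 1], [-1.26, -0.23, 1.22, -1.1, -8.1, -1.1, 1], [-1.07, -0.28, 1.39, -1.1, -8.1, -1.1, 1], [-0.86, -0.33, 1.52, -1.1, -8.1, -1.1, 1], [-0.63, -0.37, 1.62, -1.1, -8.1, -1.1, 1], [-0.39, -0.42, 1.68, -1.1, -8.1, -1.1, 1], [-0.14, -0.46, 1.71, -1.1, -8.1, -1.1, 1], [0.11, -0.49, 1.7, -1.1, -8.1, -1.1, 1]]
```

>>> jog_arm(motion=[[-0.8, -2.9, 0, 0, 0, 0, 1], [-1.8, -1.2, 0.4, -1.1, -8.1, -1.1, 1], [-1.7, -1.0, 0.6, -1.1, -8.1, -1.1, 1], [-1.6, -0.5, 0.8, -1.1, -8.1, -1.1, 1], [-1.4, 0, 1.0, -1.1, -8.1, -1.1, 1], [-1.3, 0, 1.2, -1.1, -8.1, -1.1, 1], [-1.1, 0, 1.4, -1.1, -8.1, -1.1, 1], [-0.9, 0, 1.5, -1.1, -8.1, -1.1, 1], [-0.6, 0, 1.6, -1.1, -8.1, -1.1, 1], [-0.4, 0, 1.7, -1.1, -8.1, -1.1, 1]])

```text
clock: 11.82
tool_pos: [0.5651, 0.1855, 0.2604]
tcp_rot: [0.719, -0.693, 0.053, -0.006]
contact_force: [-0.3, -0.5, 0.3]
finger_gap: 0.0856
```

```bash
python3 - <<'E'
from h import *
R=Rtool(EY,-EZ)
P=AX+np.array([0,0,.10])
plan(P,R,1,3,9)
E
```

```text
dist cm 5.26 ang 14.5 n 2 t 11.825 gap 0.08558078308003501 F [-0.32 -0.48  0.33] p [0.5651 0.1855 0.2604]
[[0.65, 2.03, 1.53, -1.2, -6.9, -1.8, 1], [0.77, 2.03, 1.49, -1.2, -6.9, -1.8, 1]]
```

>>> jog_arm(motion=[[0.6, 1.0, 1.5, -1.2, -6.9, -1.8, 1], [0.7, 1.0, 1.5, -1.2, -6.9, -1.8, 1], [0, 0, 0, 0, 0, 0, 1]])

```text
clock: 12.2
tool_pos: [0.5751, 0.2186, 0.2349]
tcp_rot: [-0.704, 0.705, 0.058, -0.062]
contact_force: [-0.3, -0.6, 0.3]
finger_gap: 0.0854
```

```bash
python3 - <<'E'
from h import *
R=Rtool(EY,-EZ)
P=AX+np.array([0,0,.09])
plan(P,R,1,3,9)
print(telemetry.get_state()['qpos'])
E
python3 look.py 11 240 80 110 110 140 120 140 100
```

```text
dist cm 2.52 ang 0.7 n 1 t 12.2 gap 0.08539819324921674 F [-0.33 -0.55  0.26] p [0.5751 0.2186 0.2349]
[[0.27, 2.49, -0.25, 0.1, 0.6, -0.3, 1]]
[ 3.44291470e-01  4.07704978e-01  1.64498087e+00 -7.89664646e-04
  1.09521615e+00 -1.39520521e+00]
```

View pics/s11z.png

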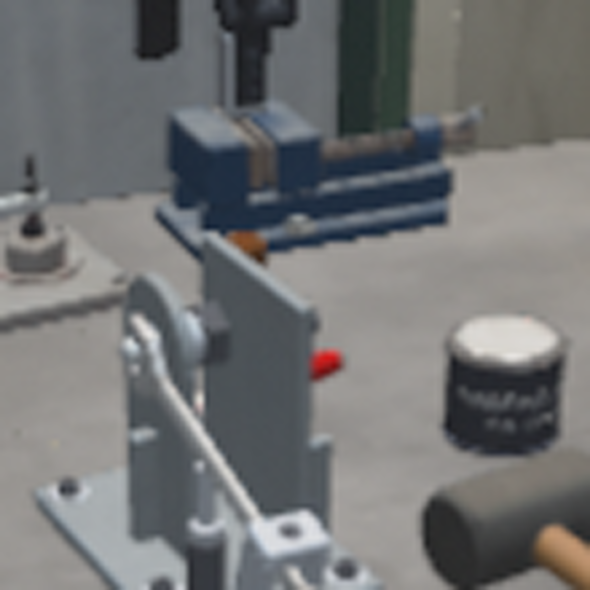

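View pics/t11z.png

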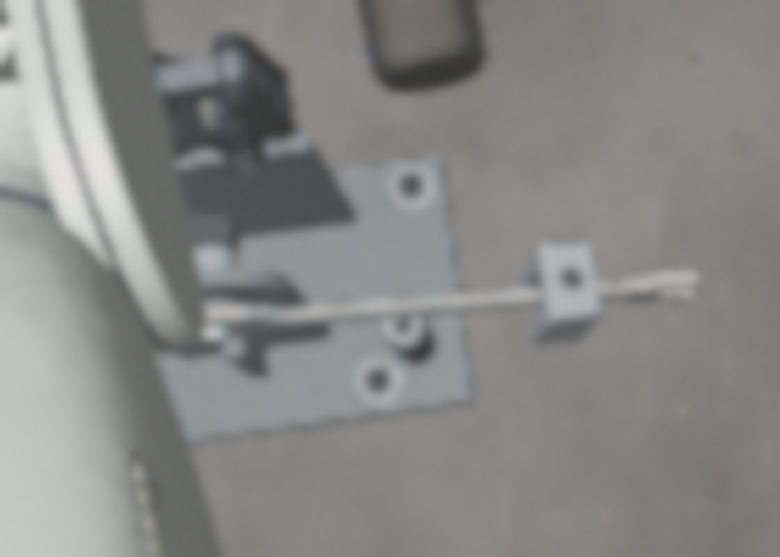

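>>> jog_arm(motion=[[0.2, 2.5, -0.2, 0, 0.6, 0, 1], [0.1, 2.5, 0, 0, 0, 0, 1], [0, 1.5, 0, 0, 0, 0, 1], [0, 0, 0, 0, 0, 0, 1]])

```text
clock: 12.8
tool_pos: [0.5798, 0.2133, 0.1706]
tcp_rot: [-0.705, 0.706, 0.05, -0.053]
contact_force: [0.2, -0.3, 0.5]
finger_gap: 0.0852
```

```bash
python3 - <<'E'
from h import *
R=Rtool(EY,-EZ)
P=AX+np.array([0,0,.03])
plan(P,R,1,3,9)
E
python3 look.py 12 240 80 110 110 140 120 140 100
```

```text
dist cm 2.09 ang 0.8 n 1 t 12.8 gap 0.08516336183910163 F [ 0.21 -0.29  0.54] p [0.5798 0.2133 0.1706]
[[-0.12, 2.06, 0.35, 0.0, -0.8, -0.3, 1]]
```

View pics/s12z.png

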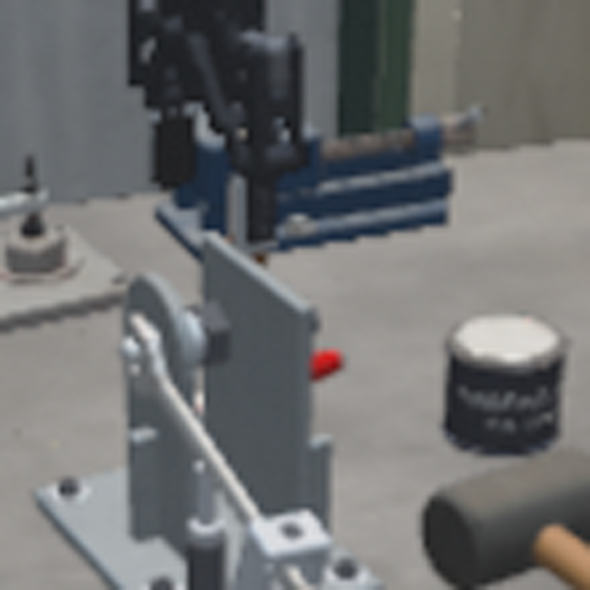

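View pics/t12z.png

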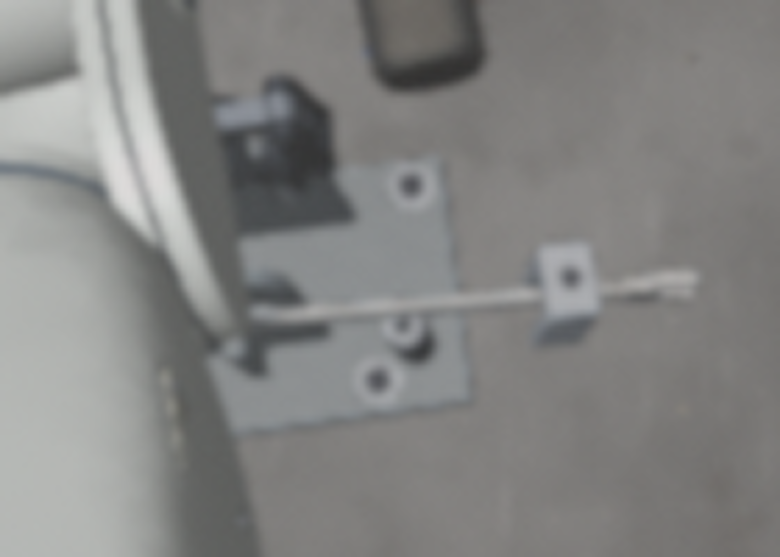

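```bash
python3 - <<'E'
from h import *
p,R,s=pose();f=590/110
for sg in(-1,1):
  for x in (-.011,0,.011): print(sg,x,(proj('side',p+R.apply([x,-.013,sg*.0428]))-[240,80])*f)
for P in [AX+EX*x-.015*EY+EZ*zz for x in (-.006,.006) for zz in (-.00866,.00866)]: print('head',(proj('side',P)-[240,80])*f)
E
python3 - <<'E'
import cv2,numpy as np
im=cv2.imread('pics/s12.png')[95:155,255:310]
im=np.clip(im.astype(float)*1.8,0,255).astype(np.uint8)
cv2.imwrite('pics/s12zz.png',cv2.resize(im,None,fx=9.8,fy=9.8,interpolation=cv2.INTER_CUBIC))
E
```

```text
-1 -0.011 [228.40409509 250.90931388]
-1 0 [249.28664799 246.75763056]
-1 0.011 [270.01999856 242.63561031]
1 -0.011 [152.82664465 189.82244037]
1 0 [172.80471024 186.10829623]
1 0.011 [192.64794086 182.4192194 ]
head [206.78430212 366.28292814]
head [206.48674731 334.47067344]
head [228.20275509 361.42138459]
head [228.09004362 329.6884857 ]
```

View pics/s12zz.png

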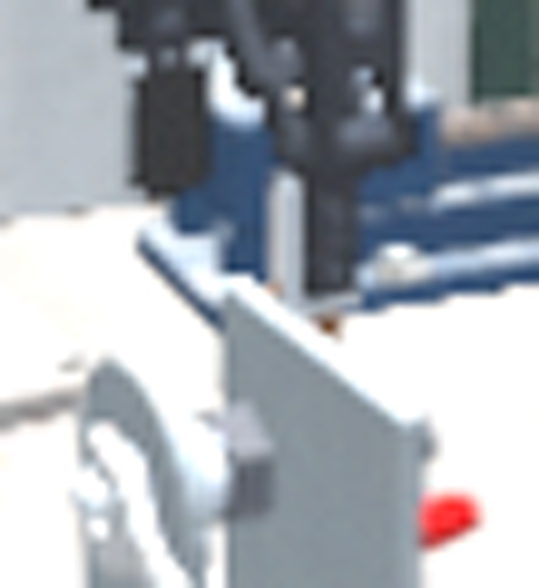

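>>> jog_arm(motion=[[-0.1, 1.0, 0.4, 0, -0.8, -0.3, 1], [-0.1, 1.2, 0, 0, 0, 0, 1], [0, 0, 0, 0, 0, 0, 1]])

```text
clock: 13.28
tool_pos: [0.5788, 0.2181, 0.1503]
tcp_rot: [0.705, -0.704, -0.059, 0.055]
contact_force: [-0.2, 0.6, 0.4]
finger_gap: 0.0855
```

```bash
python3 - <<'E'
from h import *
R=Rtool(EY,-EZ)
P=AX+np.array([0,0,-.0])
plan(P,R,1,3,9)
E
```

```text
dist cm 3.04 ang 0.4 n 2 t 13.275 gap 0.08546859030068367 F [-0.18  0.62  0.39] p [0.5788 0.2181 0.1503]
[[-0.06, 1.52, -0.07, -0.0, 0.1, 0.2, 1], [-0.06, 1.52, -0.07, -0.0, 0.1, 0.2, 1]]
```

>>> jog_arm(motion=[[-0.1, 1.5, -0.1, 0, 0, 0.2, 1], [0, 1.5, 0, 0, 0, 0, 1], [0, 0.5, 0, 0, 0, 0, 1], [0, 0, 0, 0, 0, 0, 1]])

```text
clock: 13.78
tool_pos: [0.5778, 0.2169, 0.1122]
tcp_rot: [0.705, -0.705, -0.057, 0.056]
contact_force: [0.7, -0.2, -0.7]
finger_gap: 0.0854
```

```bash
python3 - <<'E'
from h import *
R=Rtool(EY,-EZ)
P=AX+np.array([0,0,-.019])
plan(P,R,1,3,9)
E
python3 look.py 13 255 95 55 55 140 120 140 100
```

```text
dist cm 1.12 ang 0.1 n 1 t 13.775 gap 0.08543088602469134 F [ 0.73 -0.21 -0.74] p [0.5778 0.2169 0.1122]
[[0.01, 1.12, -0.04, -0.0, 0.1, 0.1, 1]]
```

View pics/s13z.png

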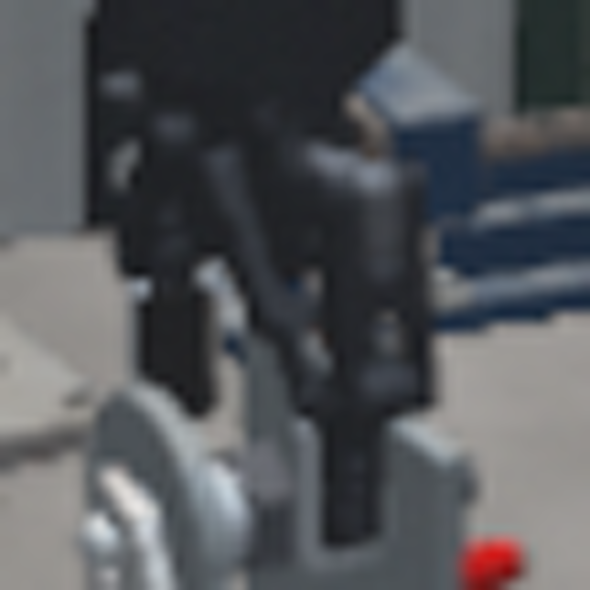

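>>> jog_arm(motion=[[0, 0.8, 0, 0, 0, 0, 1], [0, 0.5, 0, 0, 0, 0, 1], [0, 0, 0, 0, 0, 0, 1]])

```text
clock: 14.25
tool_pos: [0.5787, 0.2172, 0.0998]
tcp_rot: [0.705, -0.704, -0.058, 0.055]
contact_force: [-0.2, 0.0, 0.8]
finger_gap: 0.085
```

```bash
python3 - <<'E'
from h import *
R=Rtool(EY,-EZ)
P=AX+np.array([0,0,-.019])
plan(P,R,1,3,9)
E
```

```text
dist cm 0.15 ang 0.3 n 1 t 14.25 gap 0.0850319704381365 F [-0.23  0.04  0.85] p [0.5787 0.2172 0.0998]
[[-0.08, -0.12, -0.06, -0.0, 0.1, 0.2, 1]]
```

Close on the head in stages, watching the sideways force.

>>> jog_arm(motion=[[0, 0, 0, 0, 0, 0, 0.6], [0, 0, 0, 0, 0, 0, 0.5], [0, 0, 0, 0, 0, 0, 0.43], [0, 0, 0, 0, 0, 0, 0.43]])

```text
clock: 14.75
tool_pos: [0.579, 0.2173, 0.1003]
tcp_rot: [0.705, -0.704, -0.058, 0.055]
contact_force: [0.3, 0.1, -0.7]
finger_gap: 0.0366
```

```bash
python3 look.py 14 255 95 55 55 140 120 140 100
```

```text
(no output)
```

View pics/s14z.png

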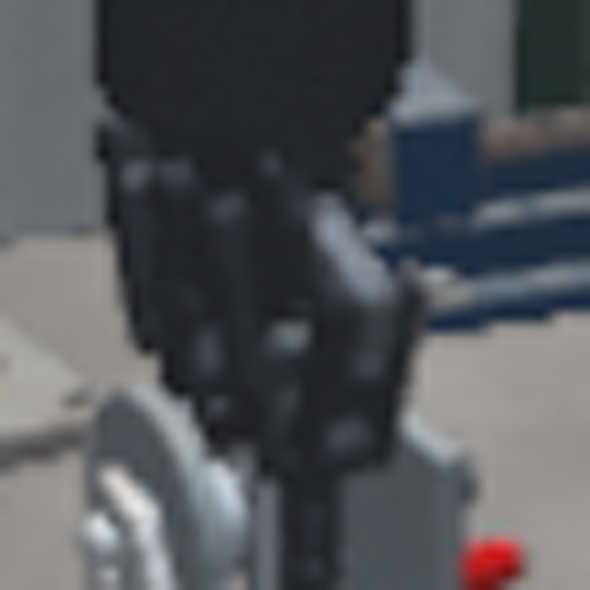

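>>> jog_arm(motion=[[0, 0, 0, 0, 0, 0, 0.38], [0, 0, 0, 0, 0, 0, 0.36]])

```text
clock: 15.1
tool_pos: [0.579, 0.2173, 0.1003]
tcp_rot: [0.705, -0.704, -0.058, 0.055]
contact_force: [-0.3, -0.5, 0.1]
finger_gap: 0.0307
```

```bash
python3 -c "
from h import *
p,R,s=pose();print(p,s['finger_gap'],s['contact_force'],s['moment'])"
```

```text
[0.57903162 0.21731174 0.10027618] 0.030651935891028517 [-0.26568256 -0.53585453  0.11035911] [ 0.01106818 -0.01622909  0.00453499]
```

>>> jog_arm(motion=[[0, 0, 0, 0, 0, 0, 0.2], [0, 0, 0, 0, 0, 0, 0], [0, 0, 0, 0, 0, 0, 0], [0, 0, 0, 0, 0, 0, 0]])

```text
clock: 15.6
tool_pos: [0.5791, 0.217, 0.1006]
tcp_rot: [0.705, -0.705, -0.059, 0.055]
contact_force: [0.4, -1.3, 1.2]
finger_gap: 0.0287
```

```bash
python3 -c "
from h import *
p,R,s=pose();print(p,s['finger_gap'],s['contact_force'],s['moment'],R.as_matrix())"
```

```text
[0.57910641 0.21701625 0.10056652] 0.028694877091222263 [ 0.375105   -1.2507982   1.16605676] [-0.21033068  0.05159534  0.03013583] [[ 9.87068721e-01  4.72986164e-03 -1.60227867e-01]
 [ 1.60223657e-01  1.25850147e-03  9.87079934e-01]
 [ 4.87039852e-03 -9.99988022e-01  4.84391707e-04]]
```

>>> jog_arm(motion=[[0, 0, -0.14, -4, 0, 0, 0], [0, 0, -0.14, -4, 0, 0, 0], [0, 0, 0, 0, 0, 0, 0]])

```text
clock: 15.98
tool_pos: [0.5795, 0.2143, 0.1007]
tcp_rot: [-0.653, 0.753, 0.062, -0.051]
contact_force: [0.5, -4.9, 2.7]
finger_gap: 0.0291
```

```bash
cat > b.py <<'E'
import sys
from h import *
A=np.array([.5791,.2170,.1200])
def tgt(th,r=.0194):
    y=-EZ*np.cos(th)-EY*np.sin(th); z=EY*np.cos(th)-EZ*np.sin(th)
    return A+r*y,Rtool(z,y)
p,R,s=pose();y=R.as_matrix()[:,1]
print('lean deg',np.degrees(np.arctan2(-y@EY,-y[2])),'axis pt dev mm',np.round((p-.0194*y-A)*1000,2),'M',np.round(s['moment'],3))
P,Rt=tgt(np.radians(float(sys.argv[1])));plan(P,Rt,0,3,5)
E
python3 b.py 16; python3 look.py 15 240 90 100 100 140 120 140 100
```

```text
lean deg 8.142174381164928 axis pt dev mm [-0.12  0.04 -0.06] M [-0.32  -0.008  0.119]
dist cm 0.27 ang 7.9 n 2 t 15.975 gap 0.029080089470647764 F [ 0.46 -4.94  2.71] p [0.5795 0.2143 0.1007]
[[0.0, -0.01, -0.14, -3.9, 0.0, 0.1, 0], [0.0, -0.0, -0.14, -3.9, 0.0, 0.1, 0]]
```

View pics/s15z.png

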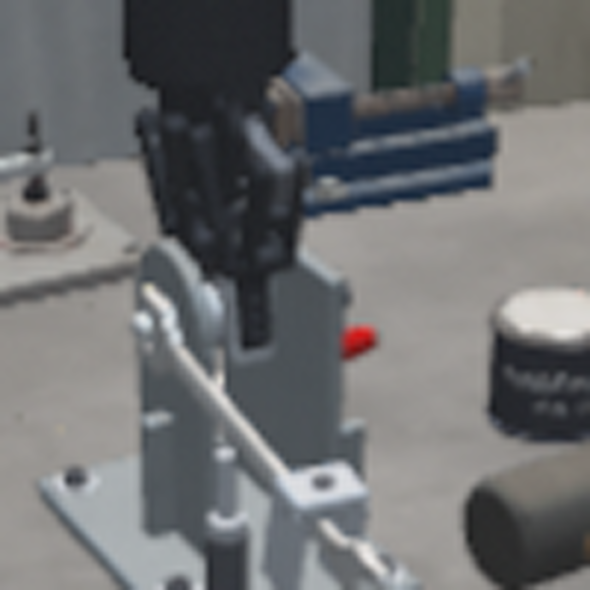

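>>> jog_arm(motion=[[0, 0, -0.14, -4, 0, 0, 0], [0, 0, -0.14, -4, 0, 0, 0], [0, 0, 0, 0, 0, 0, 0]])

```text
clock: 16.45
tool_pos: [0.5799, 0.2117, 0.1013]
tcp_rot: [-0.6, 0.796, 0.065, -0.046]
contact_force: [1.0, -4.2, 2.1]
finger_gap: 0.0288
```

```bash
python3 b.py 16.5; python3 look.py 16 240 90 100 100 140 120 140 100
```

```text
lean deg 16.044076413374928 axis pt dev mm [-0.1  -0.   -0.05] M [-0.276  0.064  0.233]
dist cm 0.02 ang 0.5 n 1 t 16.45 gap 0.028830156117679983 F [ 1.02 -4.18  2.11] p [0.5799 0.2117 0.1013]
[[0.0, -0.0, -0.02, -0.5, -0.1, 0.3, 0]]
```

View pics/s16z.png

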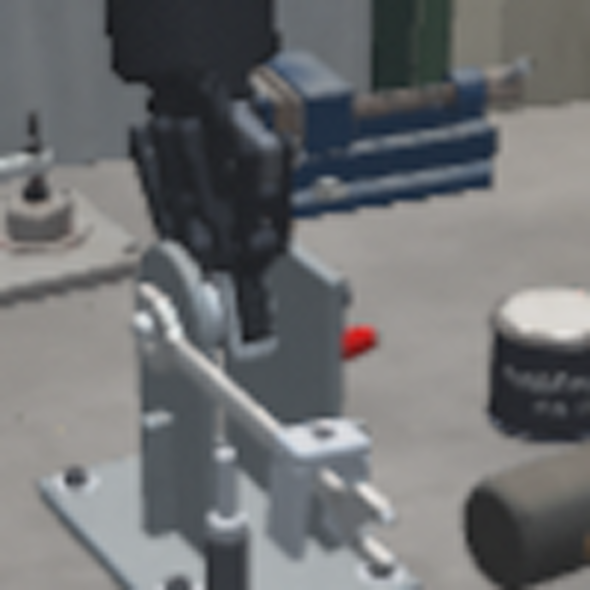

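View pics/t16z.png

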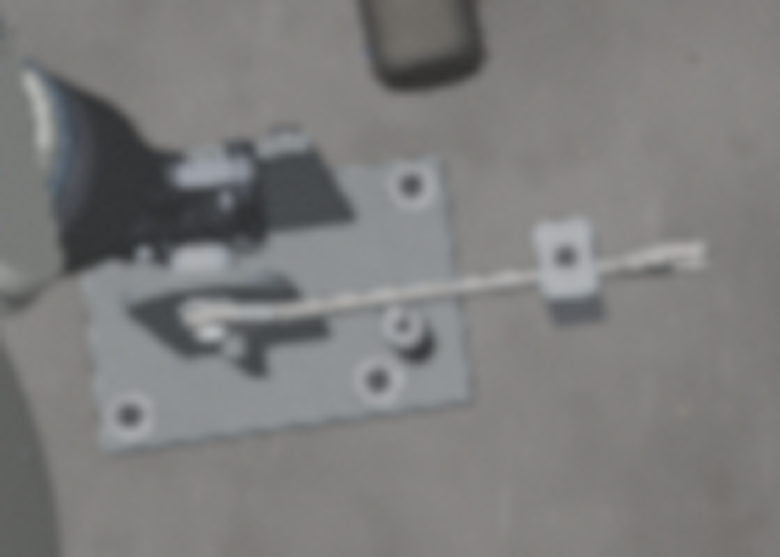

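```bash
python3 - <<'E'
from h import *
from scipy.optimize import least_squares
import h
# hole of weight before/after, side + top
obs0={'side':((355/6.556)+240-.4,(385/6.556)+120-.4),'top':(571/5.571+140-.4,278/5.571+120-.4)}
obs={'side':(322/5.9+240-.4,432/5.9+90-.4),'top':(565/5.571+140-.4,256/5.571+120-.4)}
for nm,o in(('before',obs0),('now',obs)):
    P,e=tri(('side',*o['side']),('top',*o['top']))
    d=P-AX; print(nm,P,e,'y_b',d@EY,'z',d[2],'angle',np.arctan2(d[2],-d@EY)-np.arctan2(.0185,.155), 'r',np.hypot(d[2],d@EY))
# jaw tip in side/top
P,e=tri(('side',390/5.9+239.6,512/5.9+89.6),('top',705/5.571+139.6,250/5.571+119.6));print('jaw tip',P,e,'angle ~',np.arctan2((P-AX)[2],-(P-AX)@EY))
E
```

```text
before [0.56722571 0.05569208 0.0989872 ] 0.0009133124819604736 y_b -0.15707992029579357 z -0.021012798945083233 angle -0.2517747852159504 r 0.1584791439894832
now [0.56767094 0.05502961 0.14147723] 0.00067680622382378 y_b -0.15780446514321347 z 0.021477228335293724 angle 0.01647625939917735 r 0.15925928718948235
jaw tip [ 0.57379508 -0.00441722  0.13537938] 0.002773613241783521 angle ~ 0.07060144606279092
```

```bash
python3 b.py 16; python3 - <<'E'
from h import *
for i in range(16): viewer.get_image('top')
E
python3 b.py 16; python3 look.py 17 240 90 100 100 140 120 140 100; cmp pics/s16z.png pics/s17z.png; python3 -c "
import cv2,numpy as np
for n in 'st':
    a=cv2.imread(f'pics/{n}16.png').astype(int);b=cv2.imread(f'pics/{n}17.png').astype(int);print(n,abs(a-b).max(),abs(a-b).mean())"
```

```text
lean deg 15.934391921277728 axis pt dev mm [-0.09 -0.07 -0.04] M [0.093 0.137 0.28 ]
dist cm 0.01 ang 0.3 n 1 t 16.55 gap 0.029261748467976682 F [-0.5  -1.57  1.66] p [0.5799 0.2117 0.1013]
[[0.0, -0.0, 0.0, -0.1, -0.2, 0.3, 0]]
lean deg 16.006404685812747 axis pt dev mm [-0.09 -0.05 -0.05] M [0.31  0.206 0.303]
dist cm 0.01 ang 0.3 n 1 t 17.35 gap 0.029005829042475985 F [-0.65 -1.71  1.96] p [0.5799 0.2117 0.1013]
[[0.0, -0.01, 0.0, 0.0, -0.2, 0.3, 0]]
pics/s16z.png pics/s17z.png differ: byte 44, line 3
s 52 0.46380527210884354
t 38 0.46587585034013607
```

View pics/s17z.png

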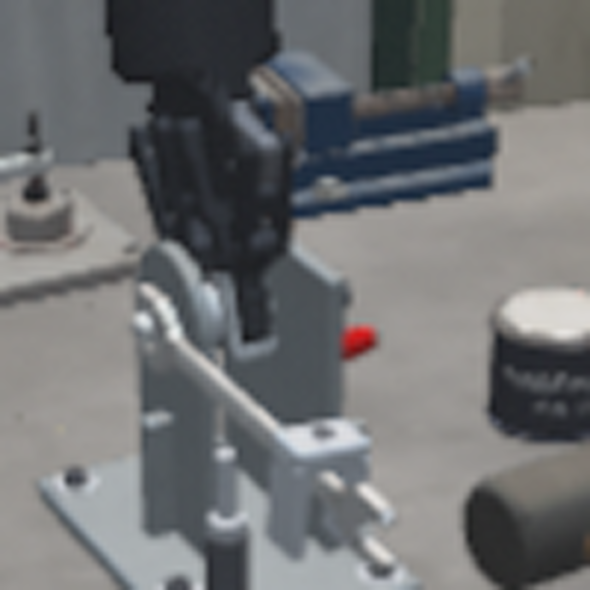

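Holding steady: the lean stays at 16.0°, the spanner is level, the weight is hanging upright, and the arm touches nothing else. I'm handing it in.

```bash
python3 - <<'E'
from h import *
print(order.sign_off()); print(telemetry.get_state()['clock'])
E
```

```text
the job is handed in; nothing more can be done
None
the job is handed in; nothing more can be done
```

The bigger weight is hanging on the outer half of the spanner's shank. The gripper is holding the bolt head so that the loaded spanner stays level. I handed the job in at about 17.5 s of the 51 s; no verdict is reported.

- **Weight:** I gripped it across its legs, lowered it onto the sloping shank about 155 mm from the bolt axis, and let go. Pictures after release showed it hanging alone with the arm clear of it.
- **Bolt:** I reached down into the gap, gripped the head across its flats (finger gap about 29 mm), and turned it 16° about its axis.
- **Level check:** Comparing both cameras before and after, the hole in the weight rose by 0.27 rad. That puts the bolt at about -0.01 rad, and the jaw tip agreed with level. Taken directly, the hole position gave +0.02 rad, because the same measurement read -0.25 rad at the start instead of -0.28. Either way it is well inside 0.1 rad.
- **Holding check:** Over the last 0.8 s or so the hand's lean stayed at 15.9 to 16.0°, and the side picture showed nothing moving.
- **Not settled:** The wrist moment reading drifted by about 0.6 N m in that time while the pose stayed put. I could not measure the grip force on the head directly.
- **Left alone:** I did not go near the small weight, collar or marker after picking up the big weight. I did not check their final positions in a last picture.

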